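Walk a heavy battery module into its charging dock

ROBOT

A 7-joint arm with a two-finger parallel gripper is mounted at the origin on the work surface. World frame = base frame: x ahead of the robot, y to its left, z up, the work surface at z = 0. Lengths are in mm, angles in rad, forces in N, time in s.
With the tool pointing down it reaches from about 400 to 750 mm from the base axis. Payload 19.5 kg.
Tool frame: the origin (TCP) lies between the finger pads; the fingertips stand 19 mm ahead of it and the grasp point (between the pads) is the TCP (tips_ahead is the z of the fingertips in the tool frame, in mm); z points along the fingers, y is the line along which they close (so a half turn about z gives the same grasp; the last joint's range is limited). The gripper opens to 85 mm and grips with 20 to 120 N. Pads are 22 mm wide; open, the fingers measure 114 mm over their backs; the gripper's body (76 mm by 85 mm) begins 54 mm behind the grasp point. The pads swing forward as they close: fully open they stand 13 mm farther back than shut.
Start: joints at [1.3, 0.707, -0.028, 1.485, 0.022, 0.951, -0.075], TCP at [130.41, -559.991, 250.268] pointing down, gripper open.
Joint ranges: [-2.71, 2.71], [-0.32, 2.16], [-1.57, 1.52], [0, 2.45], [-1.46, 4.6], [0, 2.02], [-2.83, 2.83]. Speed limits (rad/s): [1.89, 1.89, 2.57, 2.57, 3.01, 3.01, 3.01].

INTERFACE

Orientations are given as [roll, pitch, yaw] about the fixed x, y, z axes, in that order (R = Rz(yaw) Ry(pitch) Rx(roll)).
In Python, from plant import observe, grab_frame, close_job, tips_ahead gives the robot as it stands. The module is installed in compiled form; this text tells all that it offers.
- The arm moves only by the tool send_rows, never from a script. Its argument "motion" is a list of rows, each an object of numbers: "tx", "ty", "tz": the shift along the tool's x, y, z in cm; "wx", "wy", "wz": the turn, a rotation vector about the tool's x, y, z in rad; "claw": the opening, from 0 (shut) to 1 (fully open). In form: [{"tx": .., "ty": .., "tz": .., "wx": .., "wy": .., "wz": .., "claw": ..}, ...]. A call has 1 to 12 rows; each row shifts and turns the commanded pose from where the row before left it, along the tool's axes as they then stand; what a row does not reach is not made up. A row lasts 1/12 s, in which the tool goes at most 41.7 mm and 7.16 degrees, less where a joint would pass 70% of its speed; a pose out of reach is approached as far as the arm can. A call with a gripper value outside its range is refused whole. The fingers move at their own pace and stop on an object; the grip force is fixed at half the most. Time passes only in rows, so rows that do not move let the fingers close. It gives the time, the measured TCP pose, the force, the opening and the grip force at its end, in the units of the state.
- observe(): the state, without advancing time (a new reading comes with each control period).
- grab_frame(name): name is "scene" or "top" or "wrist"; returns a dict with "color" (480x640x3 uint8, blue, green, red), "mtx" (3x3 intrinsics, pixels), "k1" (the pictures are not rectified: a ray, as slopes to the right and down, at radius r is drawn at 1 + k1 r^2 times it, then the intrinsics apply), "extrinsics" (4x4, takes a point from camera to world coordinates); the wrist camera has in their place "tool_from_camera" (4x4, takes a point from camera to tool coordinates, whose origin is the TCP and whose axes are the flange's). Camera axes: x right, y down, z forward; pixel columns grow to the right and rows downward; lengths in mm; the calibration is good to about 2 mm. A picture is of the moment at which its call begins: read the wrist's pose just before it. There is no depth.
- close_job(): hands the job in; it is judged then, once.
The state is a dict: "time": time; "joint_pos": joint angles; "dq": joint speeds; "tau": joint torques, N m; "ee_pos": TCP position; "tcp_rot": TCP orientation; "ft_force": force on the tool from outside, world axes, zero at the start; "torque": the same for the moment, N m; "grip_width": finger opening in mm; "gripper_force": force on a finger pad.
Only numpy, scipy, OpenCV 4.12 (cv2) and the standard library are available. Lean on these libraries where they do the work, as an engineer would, in place of code of your own. Each camera call takes 0.05 s, during which the arm holds its last target. There are 200 camera calls.

TASK

Walk the heavy blue battery module forward across the bench to the charging dock, swinging one end ahead and then the other, until it sits square to the dock and centred on it, with both copper spring contacts pressed in by it; then let go of it. After that, press the green start button on top of the dock fully down and let go. Go gently: never push on the battery with more than 22 N (sliding it straight ahead takes more than that), keep it flat on its feet, and leave the jar, the bin and the tape roll where they are.

Things in the scene. Friction and masses are not known exactly. Their poses are not given: they have to be found in the camera images.
- battery: Blue battery module with black ends, 90 mm (x) by 290 mm (y) by 65 mm tall, about 4.5 kg, too wide to grip. Origin: centre of its underside, on the bench; x points forward to the dock, y to its left, z up. Four small rubber feet, 5 mm high, at x = +-24 mm, y = +-48 mm. Two copper plates, 46 mm wide, on its front face (x = +45 mm) at y = +-35 mm meet the dock's contacts.
- push_left (a point): Middle of the left yellow patch (30 mm wide, 40 mm tall) on the battery's back face, at battery x = -45, y = +115, z = 35 mm: push forward here, with closed fingers, and the battery swings about a point near its other feet (y = -25 to -48 mm). Swinging takes 8 to 13 N, by hidden mass and friction, plus jolts: touch it slower than 15 mm/s. A push at the middle of the back takes over 23 N.
- push_right (a point): Middle of the right yellow patch on the battery's back face, at battery x = -45, y = -115, z = 35 mm: push forward here and the battery swings about a point near its left feet (y = +25 to +48 mm). Each swing also carries its middle forward, about 25 to 35 mm per radian. The pushing force rises when a contact is met.
- dock: Grey charging dock bolted to the bench: housing 55 mm deep (x = 0 to 55 mm), 290 mm wide (y), 85 mm tall. Origin: bench level below the middle of its front face; x points into the dock, away from the battery. The docked battery has its x and y axes along the dock's, its middle within 15 mm of the dock's middle line (y = 0), and stays there by its own friction, contacts pressed.
- dock_mid (a point): Middle of the dock's front face, 40 mm above the bench. Before it stands a black bar with two round copper contacts (14 mm thick, at y = +-35 mm), clamped at an unmeasured distance: free tips 30 to 40 mm before the face (dock x = -30 to -40 mm). Each is a spring of 0.9 N per mm with 12 mm travel, then solid. Seated: both pressed 1.5 mm or more; 3 to 7 mm is good.
- start_top (a point): Top of the round green start button (26 mm across) on top of the dock. The button sinks 6 mm, straight down, at 5 N and springs back.
- start (a joint): Travel of the start button in m: 0 up, 0.006 fully down.
- jar: Jar with a red cap, 56 mm across, 75 mm tall; origin at the centre of its underside. Leave alone.
- bin: Yellow open parts bin, 70 by 60 by 35 mm tall; origin at the centre of its underside. Leave alone.
- tape: Black tape roll lying flat, 68 mm across, 24 mm tall; origin at the centre of its underside. Leave alone.

How it is judged:
By the outcome, as a careful person would: the job done as asked, in the order asked, and still so for the second after the job is handed in, with the robot touching nothing.
It also fails if it takes over 72 s, if anything falls off the work surface, if the arm or the gripper's body presses on something with over 40 N, if the wrist force passes 120 N, or if a joint passes its speed limit or range.

## Working session

There is one attempt and no reset: what is moved stays moved. The work goes in short steps, Python scripts to look and compute and a tool call to move; the robot and the scene stay as the last step left them, time stands still between calls to the robot, and variables do not carry over. Pictures are saved under pics/ and viewed, at most 10 in all, crops included, and the job is handed in when it is done.

Besides the shell and the picture viewer there is one more tool, called after "Emit:" as name([rows], argument=value, ...), one row to a line, values as JSON. send_rows: Moves the arm, as the interface text tells. Its arguments: {"type":"object","properties":{"motion":{"type":"array","items":{"type":"object","properties":{"tx":{"type":"number"},"ty":{"type":"number"},"tz":{"type":"number"},"wx":{"type":"number"},"wy":{"type":"number"},"wz":{"type":"number"},"claw":{"type":"number"}}}}},"required":["motion"]}

```bash
mkdir -p pics; cat > h.py <<'E'
import numpy as np, cv2
from plant import observe, grab_frame, close_job, tips_ahead
from scipy.spatial.transform import Rotation as R
def ray(f,uv,T=None):
    K=f["mtx"]; T=np.array(f["extrinsics"]) if T is None else T
    d=((uv[0]-K[0][2])/K[0][0],(uv[1]-K[1][2])/K[1][1])
    d=np.array(d); s=d.copy()
    for _ in range(20): s=d/(1+f["k1"]*(s@s))
    return T[:3,3], T[:3,:3]@np.r_[s,1]
def atz(f,uv,z,T=None):
    o,d=ray(f,uv,T); return (o+d*(z-o[2])/d[2]).round(1)
def proj(f,P,T=None):
    T=np.array(f["extrinsics"]) if T is None else T
    p=(np.atleast_2d(P)-T[:3,3])@T[:3,:3]; s=p[:,:2]/p[:,2:]
    s=s*(1+f["k1"]*(s**2).sum(1,keepdims=True)); K=np.array(f["mtx"])
    return s@np.diag([K[0,0],K[1,1]])+K[:2,2]
E
python3 - <<'E'
from h import *
print(observe(),tips_ahead)
for n in("top","scene"):
    f=grab_frame(n); cv2.imwrite(f"pics/{n}0.png",f["color"]); print(n,f["mtx"],f["k1"],np.array(f["extrinsics"]).round(3).tolist())
E
```

```text
{'time': 0.0, 'joint_pos': array([ 1.30025035,  0.70709198, -0.02758677,  1.48499714,  0.02199082,
        0.95090717, -0.07550039]), 'dq': array([ 6.08312830e-04, -9.54755071e-04,  1.43759368e-04, -1.15525192e-03,
        1.00014442e-03,  3.06004644e-05,  3.21442657e-04]), 'tau': array([-1.87897429e-03, -8.83221817e+01,  1.23424731e+00, -2.36167485e+01,
        1.68097357e-02,  6.54475982e-03,  7.60554235e-05]), 'ee_pos': array([ 130.37268969, -559.77299546,  249.83448945]), 'tcp_rot': array([-3.14049234e+00,  4.80821143e-05,  2.28817366e-01]), 'ft_force': array([-1.70212148, -0.30946303,  0.6507564 ]), 'torque': array([-0.02693751, -0.00440751, -0.01211488]), 'gripper_force': 0.0, 'grip_width': 85.59396139678701} 19.0
top [[526.76332533   0.         325.57082758]
 [  0.         526.76332533 240.38212486]
 [  0.           0.           1.        ]] -0.09847698191642441 [[-0.017, -0.986, 0.167, 414.294], [-0.999, 0.021, 0.024, 25.775], [-0.028, -0.166, -0.986, 1178.789], [0.0, 0.0, 0.0, 1.0]]
scene [[519.13430504   0.         321.88805383]
 [  0.         519.13430504 239.0456983 ]
 [  0.           0.           1.        ]] 0.015875735852261607 [[0.788, 0.473, -0.395, 940.64], [0.616, -0.597, 0.514, -409.65], [0.007, -0.648, -0.762, 760.656], [0.0, 0.0, 0.0, 1.0]]
```

View pics/top0.png

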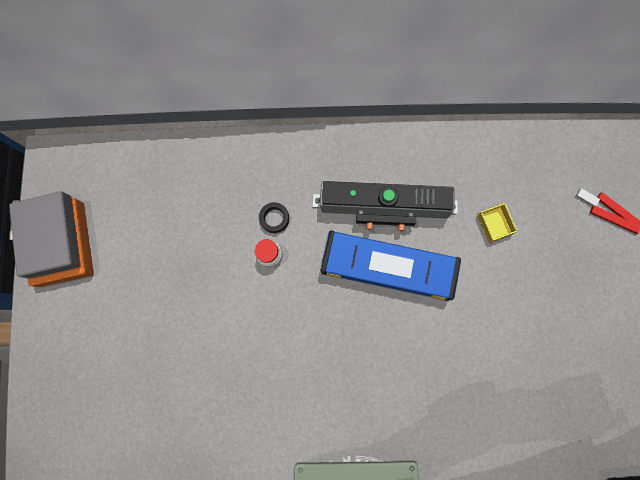

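View pics/scene0.png

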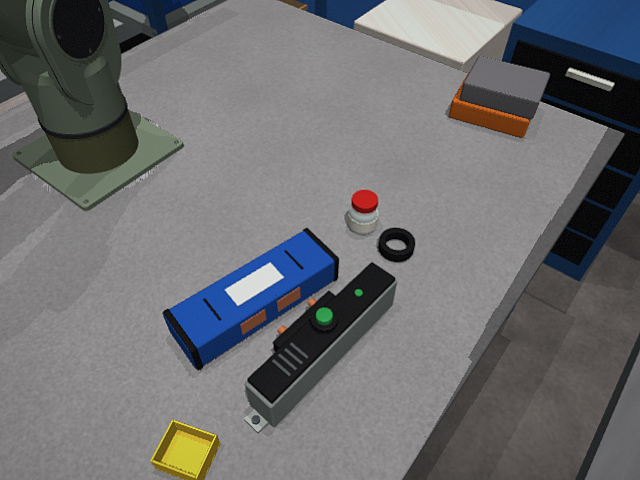

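The top view shows the battery (corners about (330,232), (460,258), (454,299), (321,272)) turned relative to the dock (about (322,181) to (452,217)). The contacts are at (370,227) and (402,227). The jar is to the left and the bin to the right. I'll zoom in for accurate corners.

```bash
python3 - <<'E'
import cv2
a=cv2.imread("pics/top0.png")[172:308,308:472]; cv2.imwrite("pics/c1.png",cv2.resize(a,None,fx=4.4,fy=4.4,interpolation=cv2.INTER_CUBIC))
a=cv2.imread("pics/scene0.png")[225:440,155:410]; cv2.imwrite("pics/c2.png",cv2.resize(a,None,fx=2.7,fy=2.7,interpolation=cv2.INTER_CUBIC))
E
```

```text
(no output)
```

View pics/c1.png

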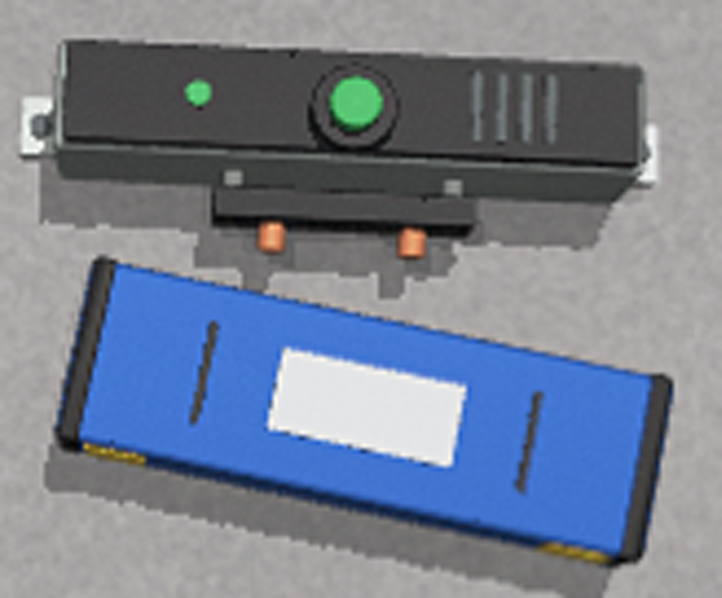

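View pics/c2.png

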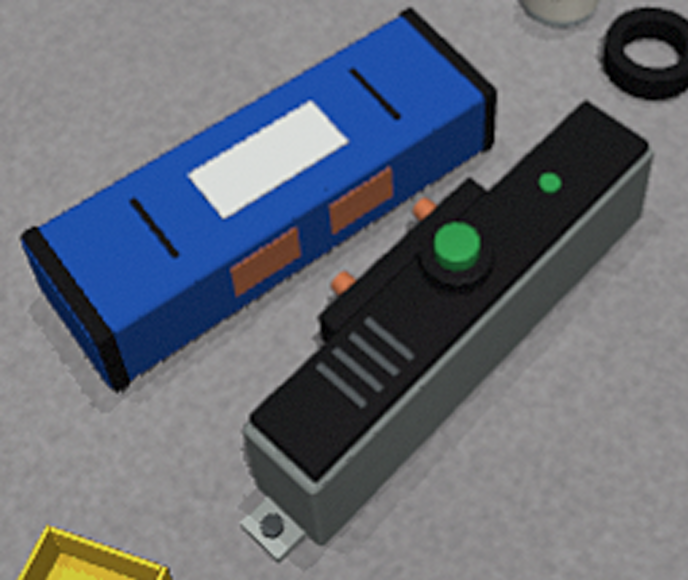

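The crops show the battery top corners (c1: FL (97,257), FR (672,378), BR (638,562), BL (58,440)), the dock top corners and the button at (356,103). The copper tips are at (272,252) and (412,258). Next I fit the planar poses.

```bash
cat > fit.py <<'E'
from h import *
from scipy.optimize import least_squares
def place(p,L):
    c,s=np.cos(p[2]),np.sin(p[2]); L=np.array(L,float)
    return np.c_[p[0]+c*L[:,0]-s*L[:,1],p[1]+s*L[:,0]+c*L[:,1],L[:,2]]
def fit(obs,x0):
    return least_squares(lambda p:np.concatenate([(proj(f,place(p,L))-np.array(uv)).ravel() for f,L,uv in obs]),x0,loss="soft_l1")
E
python3 - <<'E'
from fit import *
t,s=grab_frame("top"),grab_frame("scene")
U=lambda q:np.array([308,172])+(np.array(q)+.5)/4.4-.5
V=lambda q:np.array([155,225])+(np.array(q)+.5)/2.7-.5
B=[[45,145,65],[45,-145,65],[-45,-145,65],[-45,145,65]]
D=[[55,145,85],[55,-145,85],[0,-145,85],[0,145,85]]
bt=U([(97,257),(672,378),(638,562),(58,440)]); bs=V([(494,92),(113,335),(25,235),(408,10)])
dt=U([(60,40),(645,65),(645,165),(58,142)]); ds=V([(652,152),(318,480),(247,425),(588,102)])
for n,L,a,b in(("bat",B,bt,bs),("dock",D,dt,ds)):
    for o in([(t,L,a)],[(s,L,b)],[(t,L,a),(s,L,b)]):
        r=fit(o,[550,-50,-.1]); print(n,r.x.round(3),r.fun.round(1).tolist())
    p=r.x
    if n=="dock":
        print("btn",atz(t,U((356,103)),95),atz(s,V((457,243)),95))
        c,sn=np.cos(p[2]),np.sin(p[2]); 
        for q in (atz(t,U((272,252)),40),atz(t,U((412,258)),40),atz(s,V((415,203)),40),atz(s,V((334,277)),40),atz(t,U((356,103)),95),atz(s,V((457,243)),95)):
            d=q[:2]-p[:2]; print("local",(c*d[0]+sn*d[1]).round(1),(-sn*d[0]+c*d[1]).round(1))
E
```

```text
bat [ 5.48061e+02 -8.41330e+01 -2.29000e-01] [-1.2, 0.2, 1.0, 0.3, 1.4, -0.1, -1.2, -0.6]
bat [ 5.50797e+02 -7.88720e+01 -1.99000e-01] [2.2, -5.9, -2.5, 2.7, -0.4, 0.2, 0.8, -5.1]
bat [ 5.4905e+02 -8.3309e+01 -2.2700e-01] [-1.7, -0.1, 0.6, -0.3, 1.1, -0.6, -1.6, -1.0, 0.9, -3.0, -7.7, 2.8, -3.9, -0.6, 0.5, -3.2]
dock [667.857 -79.342 -31.479] [-0.9, -0.9, 1.2, -1.2, 1.1, 1.1, -1.7, 0.8]
dock [ 6.74597e+02 -8.01870e+01 -5.90000e-02] [3.7, -4.2, -0.2, 5.5, -2.1, 0.1, 0.3, -3.5]
dock [ 6.71471e+02 -7.91550e+01 -5.50000e-02] [-1.2, -2.0, 0.8, -3.3, 0.9, -1.1, -1.8, -0.3, 2.2, -5.8, -1.0, 3.7, -3.0, -1.5, -1.2, -5.0]
btn [692.3 -82.1  95. ] [689.6 -75.7  95. ]
local -42.7 34.1
local -43.5 -35.8
local -42.4 35.4
local -43.3 -34.8
local 21.0 -1.8
local 17.9 4.4
```

```bash
cat > m.py <<'E'
from h import *
DK=(668.0,-79.3,-0.063)
def loc(xy,p=DK):
    c,s=np.cos(p[2]),np.sin(p[2]); d=np.array(xy)[:2]-p[:2]; return np.array([c*d[0]+s*d[1],-s*d[0]+c*d[1]])
def meas(save=None):
    f=grab_frame("top"); im=f["color"]
    if save: cv2.imwrite(save,cv2.resize(im[150:330,270:500],None,fx=3,fy=3))
    h=cv2.cvtColor(im,cv2.COLOR_BGR2HSV); m=cv2.inRange(h,(100,120,120),(125,255,255)); m[:,:250]=0; m[:,520:]=0; m[:150]=0;m[330:]=0
    n,l,st,_=cv2.connectedComponentsWithStats(m); m=(l==1+np.argmax(st[1:,4]))
    cols=np.where(m.sum(0)>8)[0]
    P=np.array([atz(f,(u,np.argmax(m[:,u])-.5),65)[:2] for u in cols])
    k=slice(6,-6); y,x=P[k,1],P[k,0]
    w=np.ones_like(x,bool)
    for _ in range(6): a=np.polyfit(y[w],x[w],1); r=x-np.polyval(a,y); w=abs(r)<1.5
    yaw=-np.arctan(a[0]); e=np.array([np.sin(-yaw),np.cos(yaw)]); nrm=np.array([np.cos(yaw),np.sin(yaw)])
    xy=np.array(np.where(m)[::-1]).T; Q=np.array([atz(f,q,65)[:2] for q in xy[::3]])
    s=Q@e; lo,hi=np.percentile(s,[.3,99.7]); 
    fr=np.array([np.mean(x[w]),np.mean(y[w])]); d=fr@nrm
    c=nrm*(d-45)+e*(lo+hi)/2
    lc=loc(c); print("bat world",c.round(1),yaw.round(3),"| dock frame",lc.round(1),(yaw-DK[2]).round(3),"len",(hi-lo).round(0),"inl",w.sum(),len(w))
    return np.r_[c,yaw]
def tool(goal,yaw,tilt):
    """remaining move in current tool axes: shift cm, turn rad"""
    o=observe(); C=R.from_euler("xyz",o["tcp_rot"]); G=R.from_euler("xyz",[np.pi,0,yaw])*R.from_rotvec([0,tilt,0])
    print("ee",o["ee_pos"].round(1),o["tcp_rot"].round(3),"F",o["ft_force"].round(1),"t",round(o["time"],2))
    print("shift cm (cur axes)",(C.inv().apply(goal-o["ee_pos"])/10).round(2),"turn",(C.inv()*G).as_rotvec().round(3),"shift after turn",(G.inv().apply(goal-o["ee_pos"])/10).round(2))
def pushpt(b,side,back,z):
    c,s=np.cos(b[2]),np.sin(b[2]); lx,ly=-45-13-back,115*side
    return np.array([b[0]+c*lx-s*ly,b[1]+s*lx+c*ly,z])
E
python3 - <<'E'
from m import *
b=meas(); g=pushpt(b,-1,25,100); print(g); tool(g,b[2],.12)
E
```

```text
bat world [547.8 -84.2] -0.233 | dock frame [-119.6  -12.5] -0.17 len 265.0 inl 115 116
[ 440.48331452 -176.93994092  100.        ]
ee [ 130.4 -559.9  250.1] [-3.141 -0.     0.229] F [0.2 0.6 0.1] t 0.25
shift cm (cur axes) [ 38.89 -30.26  15.02] turn [-0.028  0.118  0.461] shift after turn [ 19.37 -44.42  17.45]
```

Emit:
send_rows([
  {"tx":2.9,"ty":-2.26,"tz":0.6,"claw":0},
  {"tx":2.9,"ty":-2.26,"tz":0.6,"claw":0},
  {"tx":2.9,"ty":-2.26,"tz":0.6,"claw":0},
  {"tx":2.9,"ty":-2.26,"tz":0.6,"claw":0},
  {"tx":2.9,"ty":-2.26,"tz":0.6,"claw":0},
  {"tx":2.9,"ty":-2.26,"tz":0.6,"claw":0},
  {"tx":2.9,"ty":-2.26,"tz":0.6,"claw":0},
  {"tx":2.9,"ty":-2.26,"tz":0.6,"claw":0},
  {"tx":2.9,"ty":-2.26,"tz":0.6,"claw":0},
  {"tx":2.9,"ty":-2.26,"tz":0.6,"claw":0},
  {"tx":2.9,"ty":-2.26,"tz":0.6,"claw":0},
  {"tx":2.9,"ty":-2.26,"tz":0.6,"claw":0},
])

```text
validation failed for argument at $.mo...
```

Emit:
send_rows([
  {"wy":0.03,"wz":0.115,"claw":0},
  {"wy":0.03,"wz":0.115,"claw":0},
  {"wy":0.03,"wz":0.115,"claw":0},
  {"wy":0.03,"wz":0.115,"claw":0},
])

```text
validation failed for argument at $.mo...
```

```bash
python3 - <<'E'
from m import *
b=meas(); g=pushpt(b,-1,15,48); print(g); tool(g,b[2],.12)
E
```

```text
bat world [547.8 -84.1] -0.233 | dock frame [-119.6  -12.4] -0.17 len 265.0 inl 115 116
[ 450.24130933 -179.13008787   48.        ]
ee [ 130.4 -559.9  250.1] [-3.141  0.     0.229] F [-0.2 -0.1 -0.5] t 0.3
shift cm (cur axes) [ 39.79 -29.82  20.22] turn [-0.028  0.118  0.461] shift after turn [ 19.74 -44.44  22.74]
```

Emit:
send_rows([
  {"tx":2.9,"ty":-2.26,"tz":0.6,"wx":0,"wy":0,"wz":0,"claw":0},
  {"tx":2.9,"ty":-2.26,"tz":0.6,"wx":0,"wy":0,"wz":0,"claw":0},
])

```text
time: 0.47
ee_pos: [176.1, -502.5, 237.8]
tcp_rot: [3.141, 0.0, 0.226]
ft_force: [2.0, -0.9, 0.5]
grip_width: 64.3
gripper_force: 0.0
```

Emit:
send_rows([
  {"tx":2.9,"ty":-2.26,"tz":0.8,"wx":0,"wy":0,"wz":0,"claw":0},
  {"tx":2.9,"ty":-2.26,"tz":0.8,"wx":0,"wy":0,"wz":0,"claw":0},
  {"tx":2.9,"ty":-2.26,"tz":0.8,"wx":0,"wy":0,"wz":0,"claw":0},
  {"tx":2.9,"ty":-2.26,"tz":0.8,"wx":0,"wy":0,"wz":0,"claw":0},
  {"tx":2.9,"ty":-2.26,"tz":0.8,"wx":0,"wy":0,"wz":0,"claw":0},
  {"tx":2.9,"ty":-2.26,"tz":0.8,"wx":0,"wy":0,"wz":0,"claw":0},
  {"tx":2.9,"ty":-2.26,"tz":0.8,"wx":0,"wy":0,"wz":0,"claw":0},
  {"tx":2.9,"ty":-2.26,"tz":0.8,"wx":0,"wy":0,"wz":0,"claw":0},
  {"tx":2.9,"ty":-2.26,"tz":0.8,"wx":0,"wy":0,"wz":0,"claw":0},
  {"tx":2.9,"ty":-2.26,"tz":0.8,"wx":0,"wy":0,"wz":0,"claw":0},
])

```text
time: 1.3
ee_pos: [408.8, -215.4, 158.0]
tcp_rot: [3.141, -0.0, 0.229]
ft_force: [1.1, -1.8, 0.5]
grip_width: -0.3
gripper_force: 0.0
```

Emit:
send_rows([
  {"tx":0,"ty":0,"tz":0,"wx":0,"wy":0.03,"wz":0.115,"claw":0},
  {"tx":0,"ty":0,"tz":0,"wx":0,"wy":0.03,"wz":0.115,"claw":0},
  {"tx":0,"ty":0,"tz":0,"wx":0,"wy":0.03,"wz":0.115,"claw":0},
  {"tx":0,"ty":0,"tz":0,"wx":0,"wy":0.03,"wz":0.115,"claw":0},
])

```text
time: 1.63
ee_pos: [408.0, -217.0, 158.3]
tcp_rot: [-3.114, -0.117, -0.239]
ft_force: [0.8, 0.0, -0.5]
grip_width: 0.1
gripper_force: 0.0
```

```bash
python3 - <<'E'
from m import *
b=meas(); g=pushpt(b,-1,10,48); print(g); tool(g,b[2],.12)
E
```

```text
bat world [547.8 -84.1] -0.233 | dock frame [-119.7  -12.4] -0.17 len 264.0 inl 115 116
[ 455.05830385 -180.31283848   48.        ]
ee [ 407.3 -217.1  158.3] [-3.113 -0.118 -0.249] F [-0.6 -1.7  1.4] t 1.68
shift cm (cur axes) [ 2.4  -4.41 11.53] turn [-0.027  0.002 -0.015] shift after turn [ 2.45 -4.68 11.41]
```

Emit:
send_rows([
  {"tx":0.6,"ty":-1.15,"tz":2.87,"wx":-0.007,"wy":0,"wz":-0.004,"claw":0},
  {"tx":0.6,"ty":-1.15,"tz":2.87,"wx":-0.007,"wy":0,"wz":-0.004,"claw":0},
  {"tx":0.6,"ty":-1.15,"tz":2.87,"wx":-0.007,"wy":0,"wz":-0.004,"claw":0},
  {"tx":0.6,"ty":-1.15,"tz":2.87,"wx":-0.007,"wy":0,"wz":-0.004,"claw":0},
  {"tx":0,"ty":0,"tz":0,"wx":0,"wy":0,"wz":0,"claw":0},
])

```text
time: 2.1
ee_pos: [455.4, -175.7, 43.6]
tcp_rot: [3.141, -0.112, -0.211]
ft_force: [0.9, 0.5, -0.7]
grip_width: -0.2
gripper_force: 0.0
```

Emit:
send_rows([
  {"tx":0.1,"ty":0,"tz":0.012,"wx":0,"wy":0,"wz":0,"claw":0},
  {"tx":0.1,"ty":0,"tz":0.012,"wx":0,"wy":0,"wz":0,"claw":0},
  {"tx":0.1,"ty":0,"tz":0.012,"wx":0,"wy":0,"wz":0,"claw":0},
  {"tx":0.1,"ty":0,"tz":0.012,"wx":0,"wy":0,"wz":0,"claw":0},
  {"tx":0.1,"ty":0,"tz":0.012,"wx":0,"wy":0,"wz":0,"claw":0},
  {"tx":0.1,"ty":0,"tz":0.012,"wx":0,"wy":0,"wz":0,"claw":0},
  {"tx":0.1,"ty":0,"tz":0.012,"wx":0,"wy":0,"wz":0,"claw":0},
  {"tx":0.1,"ty":0,"tz":0.012,"wx":0,"wy":0,"wz":0,"claw":0},
])

```text
time: 2.77
ee_pos: [462.7, -180.5, 47.9]
tcp_rot: [3.139, -0.116, -0.217]
ft_force: [0.1, -0.2, -0.9]
grip_width: 0.0
gripper_force: 0.0
```

Emit:
send_rows([
  {"tx":0.1,"ty":0,"tz":0.012,"wx":0,"wy":0,"wz":0,"claw":0},
  {"tx":0.1,"ty":0,"tz":0.012,"wx":0,"wy":0,"wz":0,"claw":0},
  {"tx":0.1,"ty":0,"tz":0.012,"wx":0,"wy":0,"wz":0,"claw":0},
  {"tx":0.1,"ty":0,"tz":0.012,"wx":0,"wy":0,"wz":0,"claw":0},
  {"tx":0.1,"ty":0,"tz":0.012,"wx":0,"wy":0,"wz":0,"claw":0},
  {"tx":0.1,"ty":0,"tz":0.012,"wx":0,"wy":0,"wz":0,"claw":0},
])

```text
time: 3.27
ee_pos: [468.5, -181.7, 47.7]
tcp_rot: [3.139, -0.116, -0.217]
ft_force: [-1.0, 1.2, -0.2]
grip_width: 0.2
gripper_force: 0.6
```

```bash
python3 - <<'E'
from m import *
b=meas(); g=pushpt(b,-1,0,48); tool(g,b[2],.12)
E
```

```text
bat world [547.9 -83.6] -0.234 | dock frame [-119.6  -11.8] -0.171 len 263.0 inl 115 116
ee [ 468.6 -181.7   47.7] [ 3.139 -0.116 -0.217] F [-2.2 -0.1  0.4] t 3.32
shift cm (cur axes) [-0.35  0.11 -0.07] turn [0.001 0.004 0.016] shift after turn [-0.35  0.12 -0.07]
```

Emit:
send_rows([
  {"tx":0.1,"ty":0,"tz":0.012,"wx":0,"wy":0,"wz":0,"claw":0},
  {"tx":0.1,"ty":0,"tz":0.012,"wx":0,"wy":0,"wz":0,"claw":0},
  {"tx":0.1,"ty":0,"tz":0.012,"wx":0,"wy":0,"wz":0,"claw":0},
  {"tx":0.1,"ty":0.03,"tz":0.012,"wx":0,"wy":0,"wz":-0.006,"claw":0},
  {"tx":0.1,"ty":0.03,"tz":0.012,"wx":0,"wy":0,"wz":-0.006,"claw":0},
  {"tx":0.1,"ty":0.03,"tz":0.012,"wx":0,"wy":0,"wz":-0.006,"claw":0},
  {"tx":0.1,"ty":0.03,"tz":0.012,"wx":0,"wy":0,"wz":-0.006,"claw":0},
])

```text
time: 3.9
ee_pos: [473.0, -184.2, 47.5]
tcp_rot: [3.137, -0.111, -0.194]
ft_force: [-15.9, -0.2, 9.1]
grip_width: -0.2
gripper_force: 7.4
```

```bash
python3 - <<'E'
from m import *
b=meas(); g=pushpt(b,-1,0,48); tool(g,b[2],.12)
E
```

```text
bat world [548.8 -84. ] -0.202 | dock frame [-118.7  -12.2] -0.139 len 265.0 inl 115 116
ee [ 473.2 -184.3   47.5] [ 3.137 -0.112 -0.193] F [-14.8   0.1   9.5] t 3.95
shift cm (cur axes) [-0.4   0.15 -0.09] turn [0.004 0.008 0.009] shift after turn [-0.4   0.15 -0.1 ]
```

Emit:
send_rows([
  {"tx":0.12,"ty":0.043,"tz":0.0,"wx":0,"wy":0,"wz":-0.008,"claw":0},
  {"tx":0.12,"ty":0.043,"tz":0.0,"wx":0,"wy":0,"wz":-0.008,"claw":0},
  {"tx":0.12,"ty":0.043,"tz":0.0,"wx":0,"wy":0,"wz":-0.008,"claw":0},
  {"tx":0.12,"ty":0.043,"tz":0.012,"wx":0,"wy":0,"wz":-0.008,"claw":0},
  {"tx":0.15,"ty":0.054,"tz":0.016,"wx":0,"wy":0,"wz":-0.01,"claw":0},
  {"tx":0.15,"ty":0.054,"tz":0.016,"wx":0,"wy":0,"wz":-0.01,"claw":0},
  {"tx":0.15,"ty":0.054,"tz":0.016,"wx":0,"wy":0,"wz":-0.01,"claw":0},
  {"tx":0.15,"ty":0.054,"tz":0.016,"wx":0,"wy":0,"wz":-0.01,"claw":0},
])

```text
time: 4.62
ee_pos: [483.3, -189.8, 47.8]
tcp_rot: [3.129, -0.111, -0.121]
ft_force: [-11.4, -0.2, 1.4]
grip_width: 0.1
gripper_force: 5.7
```

Clean: 11.4 N with almost no vertical force. I'll carry on.

Emit:
send_rows([
  {"tx":0.16,"ty":0.056,"tz":0.017,"wx":0,"wy":0,"wz":-0.0105,"claw":0},
  {"tx":0.16,"ty":0.056,"tz":0.017,"wx":0,"wy":0,"wz":-0.0105,"claw":0},
  {"tx":0.16,"ty":0.056,"tz":0.017,"wx":0,"wy":0,"wz":-0.0105,"claw":0},
  {"tx":0.16,"ty":0.056,"tz":0.017,"wx":0,"wy":0,"wz":-0.0105,"claw":0},
  {"tx":0.16,"ty":0.056,"tz":0.017,"wx":0,"wy":0,"wz":-0.0105,"claw":0},
  {"tx":0.16,"ty":0.056,"tz":0.017,"wx":0,"wy":0,"wz":-0.0105,"claw":0},
  {"tx":0.16,"ty":0.056,"tz":0.017,"wx":0,"wy":0,"wz":-0.0105,"claw":0},
  {"tx":0.16,"ty":0.056,"tz":0.017,"wx":0,"wy":0,"wz":-0.0105,"claw":0},
  {"tx":0.16,"ty":0.056,"tz":0.017,"wx":0,"wy":0,"wz":-0.0105,"claw":0},
  {"tx":0.16,"ty":0.056,"tz":0.017,"wx":0,"wy":0,"wz":-0.0105,"claw":0},
  {"tx":0.16,"ty":0.056,"tz":0.017,"wx":0,"wy":0,"wz":-0.0105,"claw":0},
  {"tx":0.16,"ty":0.056,"tz":0.017,"wx":0,"wy":0,"wz":-0.0105,"claw":0},
])

```text
time: 5.62
ee_pos: [502.2, -197.9, 48.0]
tcp_rot: [3.114, -0.108, 0.006]
ft_force: [-9.5, -1.2, -1.4]
grip_width: 0.1
gripper_force: 4.8
```

```bash
python3 - <<'E'
from m import *
b=meas(); g=pushpt(b,-1,-4,48); tool(g,b[2],.12)
E
```

```text
bat world [555.1 -84.1] 0.008 | dock frame [-112.3  -11.9] 0.071 len 265.0 inl 113 113
ee [ 502.6 -198.    48. ] [ 3.114 -0.109  0.007] F [-9.5 -2.3 -2.5] t 5.67
shift cm (cur axes) [-0.05  0.15  0.  ] turn [ 0.028  0.011 -0.001] shift after turn [-0.05  0.15 -0.  ]
```

Emit:
send_rows([
  {"tx":0.17,"ty":0.063,"tz":0.019,"wx":0.002,"wy":0,"wz":-0.011,"claw":0},
  {"tx":0.17,"ty":0.063,"tz":0.019,"wx":0.002,"wy":0,"wz":-0.011,"claw":0},
  {"tx":0.17,"ty":0.063,"tz":0.019,"wx":0.002,"wy":0,"wz":-0.011,"claw":0},
  {"tx":0.17,"ty":0.063,"tz":0.019,"wx":0.002,"wy":0,"wz":-0.011,"claw":0},
  {"tx":0.17,"ty":0.063,"tz":0.019,"wx":0.002,"wy":0,"wz":-0.011,"claw":0},
  {"tx":0.17,"ty":0.063,"tz":0.019,"wx":0.002,"wy":0,"wz":-0.011,"claw":0},
  {"tx":0.17,"ty":0.063,"tz":0.019,"wx":0.002,"wy":0,"wz":-0.011,"claw":0},
  {"tx":0.17,"ty":0.063,"tz":0.019,"wx":0.002,"wy":0,"wz":-0.011,"claw":0},
  {"tx":0.17,"ty":0.063,"tz":0.019,"wx":0.002,"wy":0,"wz":-0.011,"claw":0},
  {"tx":0.17,"ty":0.063,"tz":0.019,"wx":0.002,"wy":0,"wz":-0.011,"claw":0},
  {"tx":0.17,"ty":0.063,"tz":0.019,"wx":0.002,"wy":0,"wz":-0.011,"claw":0},
  {"tx":0.17,"ty":0.063,"tz":0.019,"wx":0.002,"wy":0,"wz":-0.011,"claw":0},
])

```text
time: 6.67
ee_pos: [523.2, -204.2, 48.0]
tcp_rot: [3.124, -0.106, 0.139]
ft_force: [-9.9, -1.5, -3.2]
grip_width: -0.1
gripper_force: 4.5
```

Emit:
send_rows([
  {"tx":0.17,"ty":0.063,"tz":0.019,"wx":0.002,"wy":0,"wz":-0.011,"claw":0},
  {"tx":0.17,"ty":0.063,"tz":0.019,"wx":0.002,"wy":0,"wz":-0.011,"claw":0},
  {"tx":0.17,"ty":0.063,"tz":0.019,"wx":0.002,"wy":0,"wz":-0.011,"claw":0},
  {"tx":0.17,"ty":0.063,"tz":0.019,"wx":0.002,"wy":0,"wz":-0.011,"claw":0},
  {"tx":0.17,"ty":0.063,"tz":0.019,"wx":0.002,"wy":0,"wz":-0.011,"claw":0},
  {"tx":0.17,"ty":0.063,"tz":0.019,"wx":0.002,"wy":0,"wz":-0.011,"claw":0},
  {"tx":0.17,"ty":0.063,"tz":0.019,"wx":0.002,"wy":0,"wz":-0.011,"claw":0},
  {"tx":0.17,"ty":0.063,"tz":0.019,"wx":0.002,"wy":0,"wz":-0.011,"claw":0},
  {"tx":0.17,"ty":0.063,"tz":0.019,"wx":0.002,"wy":0,"wz":-0.011,"claw":0},
  {"tx":0.17,"ty":0.063,"tz":0.019,"wx":0.002,"wy":0,"wz":-0.011,"claw":0},
  {"tx":0.17,"ty":0.063,"tz":0.019,"wx":0.002,"wy":0,"wz":-0.011,"claw":0},
  {"tx":0.17,"ty":0.063,"tz":0.019,"wx":0.002,"wy":0,"wz":-0.011,"claw":0},
])

```text
time: 7.67
ee_pos: [544.8, -207.8, 48.1]
tcp_rot: [3.134, -0.104, 0.272]
ft_force: [-8.9, -2.8, -3.5]
grip_width: -0.1
gripper_force: 4.5
```

```bash
python3 - <<'E'
from m import *
b=meas(); g=pushpt(b,-1,-4,48); tool(g,b[2],.12)
E
```

```text
bat world [563.1 -82.9] 0.295 | dock frame [-104.4  -10.2] 0.358 len 265.0 inl 109 111
ee [ 545.2 -207.8   48.1] [ 3.134 -0.104  0.273] F [-8.1 -1.3 -3.6] t 7.72
shift cm (cur axes) [-0.06  0.07  0.01] turn [ 0.01   0.016 -0.022] shift after turn [-0.06  0.07  0.01]
```

Emit:
send_rows([
  {"tx":-0.3,"ty":0,"tz":-0.03,"wx":0,"wy":0,"wz":0,"claw":0},
  {"tx":-1.1,"ty":0,"tz":-0.1,"wx":0,"wy":0,"wz":0,"claw":0},
  {"tx":-1.1,"ty":0,"tz":-0.1,"wx":0,"wy":0,"wz":0,"claw":0},
  {"tx":0,"ty":-3.8,"tz":0,"wx":0,"wy":0,"wz":0,"claw":0},
  {"tx":0,"ty":-3.8,"tz":0,"wx":0,"wy":0,"wz":0,"claw":0},
  {"tx":0,"ty":-3.8,"tz":0,"wx":0,"wy":0,"wz":0,"claw":0},
  {"tx":0,"ty":-3.8,"tz":0,"wx":0,"wy":0,"wz":0,"claw":0},
  {"tx":0,"ty":-3.8,"tz":0,"wx":0,"wy":0,"wz":0,"claw":0},
  {"tx":0,"ty":-3.8,"tz":0,"wx":0,"wy":0,"wz":0,"claw":0},
  {"tx":0,"ty":0,"tz":0,"wx":0,"wy":0,"wz":0,"claw":0},
])

```text
time: 8.55
ee_pos: [468.0, 12.5, 52.6]
tcp_rot: [3.14, -0.095, 0.28]
ft_force: [-0.0, 1.3, 0.9]
grip_width: 0.1
gripper_force: 0.0
```

```bash
python3 - <<'E'
from m import *
b=meas(); g=pushpt(b,1,-4,48); tool(g,b[2],.12)
E
```

```text
bat world [563.4 -83.6] 0.298 | dock frame [-104.1  -10.8] 0.361 len 265.0 inl 108 115
ee [468.9   8.7  52.4] [ 3.137 -0.096  0.277] F [ 0.9 -1.2 -0.6] t 8.6
shift cm (cur axes) [0.88 0.08 0.53] turn [ 0.006  0.024 -0.02 ] shift after turn [0.87 0.1  0.55]
```

Emit:
send_rows([
  {"tx":0.1,"ty":0.02,"tz":0.15,"wx":0,"wy":0.008,"wz":-0.007,"claw":0},
  {"tx":0.1,"ty":0.02,"tz":0.15,"wx":0,"wy":0.008,"wz":-0.007,"claw":0},
  {"tx":0.1,"ty":0.02,"tz":0.15,"wx":0,"wy":0.008,"wz":-0.007,"claw":0},
  {"tx":0.1,"ty":0,"tz":0.012,"wx":0,"wy":0,"wz":0,"claw":0},
  {"tx":0.1,"ty":0,"tz":0.012,"wx":0,"wy":0,"wz":0,"claw":0},
  {"tx":0.1,"ty":0,"tz":0.012,"wx":0,"wy":0,"wz":0,"claw":0},
  {"tx":0.1,"ty":0,"tz":0.012,"wx":0,"wy":0,"wz":0,"claw":0},
  {"tx":0.1,"ty":0,"tz":0.012,"wx":0,"wy":0,"wz":0,"claw":0},
  {"tx":0.1,"ty":0,"tz":0.01,"wx":0,"wy":0,"wz":0,"claw":0},
])

```text
time: 9.35
ee_pos: [481.6, 6.3, 51.7]
tcp_rot: [3.138, -0.106, 0.291]
ft_force: [-13.6, -4.3, 8.9]
grip_width: -0.0
gripper_force: 6.9
```

Emit:
send_rows([
  {"tx":0.1,"ty":-0.02,"tz":0.01,"wx":0,"wy":0,"wz":0.003,"claw":0},
  {"tx":0.1,"ty":-0.03,"tz":0.01,"wx":0,"wy":0,"wz":0.006,"claw":0},
  {"tx":0.1,"ty":-0.03,"tz":0.01,"wx":0,"wy":0,"wz":0.006,"claw":0},
  {"tx":0.1,"ty":-0.03,"tz":0.01,"wx":0,"wy":0,"wz":0.006,"claw":0},
])

```text
time: 9.68
ee_pos: [484.9, 8.7, 51.7]
tcp_rot: [3.14, -0.106, 0.27]
ft_force: [-14.3, -2.9, 7.7]
grip_width: 0.0
gripper_force: 7.1
```

Emit:
send_rows([
  {"tx":0.12,"ty":-0.043,"tz":-0.02,"wx":0,"wy":0,"wz":0.008,"claw":0},
  {"tx":0.12,"ty":-0.043,"tz":-0.02,"wx":0,"wy":0,"wz":0.008,"claw":0},
  {"tx":0.12,"ty":-0.043,"tz":0.0,"wx":0,"wy":0,"wz":0.008,"claw":0},
  {"tx":0.12,"ty":-0.043,"tz":0.01,"wx":0,"wy":0,"wz":0.008,"claw":0},
  {"tx":0.16,"ty":-0.056,"tz":0.017,"wx":0,"wy":0,"wz":0.0105,"claw":0},
  {"tx":0.16,"ty":-0.056,"tz":0.017,"wx":0,"wy":0,"wz":0.0105,"claw":0},
  {"tx":0.16,"ty":-0.056,"tz":0.017,"wx":0,"wy":0,"wz":0.0105,"claw":0},
  {"tx":0.16,"ty":-0.056,"tz":0.017,"wx":0,"wy":0,"wz":0.0105,"claw":0},
])

```text
time: 10.35
ee_pos: [495.1, 15.6, 52.2]
tcp_rot: [-3.135, -0.106, 0.196]
ft_force: [-8.4, -1.7, -5.3]
grip_width: 0.0
gripper_force: 4.4
```

```bash
python3 - <<'E'
from m import *
b=meas(); g=pushpt(b,1,-4,50); tool(g,b[2],.12)
E
```

```text
bat world [567.1 -83.3] 0.175 | dock frame [-100.5  -10.4] 0.238 len 264.0 inl 111 113
ee [495.5  15.8  52.3] [-3.135 -0.106  0.196] F [-8.3 -0.8 -4.5] t 10.4
shift cm (cur axes) [-0.09 -0.49  0.22] turn [-0.009  0.014  0.021] shift after turn [-0.1  -0.49  0.22]
```

Emit:
send_rows([
  {"tx":0.17,"ty":-0.085,"tz":0.022,"wx":-0.001,"wy":0,"wz":0.012,"claw":0},
  {"tx":0.17,"ty":-0.085,"tz":0.022,"wx":-0.001,"wy":0,"wz":0.012,"claw":0},
  {"tx":0.17,"ty":-0.085,"tz":0.022,"wx":-0.001,"wy":0,"wz":0.012,"claw":0},
  {"tx":0.17,"ty":-0.085,"tz":0.022,"wx":-0.001,"wy":0,"wz":0.012,"claw":0},
  {"tx":0.17,"ty":-0.085,"tz":0.022,"wx":-0.001,"wy":0,"wz":0.012,"claw":0},
  {"tx":0.17,"ty":-0.085,"tz":0.022,"wx":-0.001,"wy":0,"wz":0.012,"claw":0},
  {"tx":0.17,"ty":-0.085,"tz":0.022,"wx":-0.001,"wy":0,"wz":0.012,"claw":0},
  {"tx":0.17,"ty":-0.085,"tz":0.022,"wx":-0.001,"wy":0,"wz":0.012,"claw":0},
  {"tx":0.17,"ty":-0.085,"tz":0.022,"wx":-0.001,"wy":0,"wz":0.012,"claw":0},
  {"tx":0.17,"ty":-0.085,"tz":0.022,"wx":-0.001,"wy":0,"wz":0.012,"claw":0},
  {"tx":0.17,"ty":-0.085,"tz":0.022,"wx":-0.001,"wy":0,"wz":0.012,"claw":0},
  {"tx":0.17,"ty":-0.085,"tz":0.022,"wx":-0.001,"wy":0,"wz":0.012,"claw":0},
])

```text
time: 11.4
ee_pos: [514.5, 27.8, 52.1]
tcp_rot: [-3.132, -0.105, 0.051]
ft_force: [-8.9, -6.0, 0.6]
grip_width: -0.2
gripper_force: 4.5
```

Emit:
send_rows([
  {"tx":0.16,"ty":-0.06,"tz":0.02,"wx":-0.001,"wy":0,"wz":0.011,"claw":0},
  {"tx":0.16,"ty":-0.06,"tz":0.02,"wx":-0.001,"wy":0,"wz":0.011,"claw":0},
  {"tx":0.16,"ty":-0.06,"tz":0.02,"wx":-0.001,"wy":0,"wz":0.011,"claw":0},
  {"tx":0.16,"ty":-0.06,"tz":0.02,"wx":-0.001,"wy":0,"wz":0.011,"claw":0},
  {"tx":0.16,"ty":-0.06,"tz":0.02,"wx":-0.001,"wy":0,"wz":0.011,"claw":0},
  {"tx":0.16,"ty":-0.06,"tz":0.02,"wx":-0.001,"wy":0,"wz":0.011,"claw":0},
  {"tx":0.16,"ty":-0.06,"tz":0.02,"wx":-0.001,"wy":0,"wz":0.011,"claw":0},
  {"tx":0.16,"ty":-0.06,"tz":0.02,"wx":-0.001,"wy":0,"wz":0.011,"claw":0},
])

```text
time: 12.07
ee_pos: [526.9, 33.3, 51.9]
tcp_rot: [-3.13, -0.104, -0.037]
ft_force: [-11.7, -1.6, 4.9]
grip_width: -0.1
gripper_force: 6.0
```

```bash
python3 - <<'E'
from m import *
b=meas(); g=pushpt(b,1,-4,50); tool(g,b[2],.12)
E
```

```text
bat world [573.1 -79.8] -0.069 | dock frame [-94.7  -6.5] -0.006 len 264.0 inl 106 106
ee [527.3  33.5  51.9] [-3.13  -0.104 -0.038] F [-10.9  -2.8   3.9] t 12.12
shift cm (cur axes) [-0.05 -0.52  0.2 ] turn [-0.015  0.016  0.031] shift after turn [-0.07 -0.52  0.19]
```

Emit:
send_rows([
  {"tx":0.16,"ty":-0.075,"tz":0.015,"wx":-0.001,"wy":0,"wz":0.013,"claw":0},
  {"tx":0.16,"ty":-0.075,"tz":0.015,"wx":-0.001,"wy":0,"wz":0.013,"claw":0},
  {"tx":0.16,"ty":-0.075,"tz":0.015,"wx":-0.001,"wy":0,"wz":0.013,"claw":0},
  {"tx":0.16,"ty":-0.075,"tz":0.015,"wx":-0.001,"wy":0,"wz":0.013,"claw":0},
  {"tx":0.16,"ty":-0.075,"tz":0.015,"wx":-0.001,"wy":0,"wz":0.013,"claw":0},
  {"tx":0.16,"ty":-0.075,"tz":0.015,"wx":-0.001,"wy":0,"wz":0.013,"claw":0},
  {"tx":0.16,"ty":-0.075,"tz":0.015,"wx":-0.001,"wy":0,"wz":0.013,"claw":0},
  {"tx":0.16,"ty":-0.075,"tz":0.015,"wx":-0.001,"wy":0,"wz":0.013,"claw":0},
  {"tx":0.16,"ty":-0.075,"tz":0.015,"wx":-0.001,"wy":0,"wz":0.013,"claw":0},
  {"tx":0.16,"ty":-0.075,"tz":0.015,"wx":-0.001,"wy":0,"wz":0.013,"claw":0},
])

```text
time: 12.95
ee_pos: [543.8, 39.2, 52.1]
tcp_rot: [-3.127, -0.102, -0.168]
ft_force: [-9.2, -2.5, 0.9]
grip_width: -0.0
gripper_force: 4.7
```

```bash
python3 - <<'E'
from m import *
b=meas("pics/a1.png"); g=pushpt(b,1,-4,50); tool(g,b[2],.12)
E
```

```text
bat world [576.3 -79.7] -0.187 | dock frame [-91.5  -6.2] -0.124 len 263.0 inl 110 110
ee [544.1  39.4  52.1] [-3.127 -0.103 -0.169] F [-8.5 -3.  -0.5] t 13.0
shift cm (cur axes) [-0.05 -0.4   0.21] turn [-0.017  0.017  0.017] shift after turn [-0.06 -0.4   0.21]
```

View pics/a1.png

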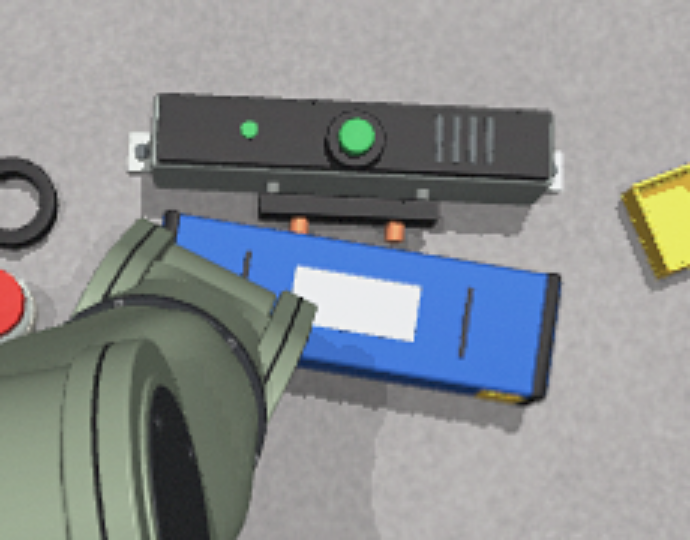

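The left contact at (300,225) is nearly touching the battery, and the jar and tape are clear of it. I'll give a little more left push, then switch sides.

Emit:
send_rows([
  {"tx":0.13,"ty":-0.06,"tz":0.012,"wx":-0.001,"wy":0,"wz":0.01,"claw":0},
  {"tx":0.13,"ty":-0.06,"tz":0.012,"wx":-0.001,"wy":0,"wz":0.01,"claw":0},
  {"tx":0.13,"ty":-0.06,"tz":0.012,"wx":-0.001,"wy":0,"wz":0.01,"claw":0},
  {"tx":0.13,"ty":-0.06,"tz":0.012,"wx":-0.001,"wy":0,"wz":0.01,"claw":0},
  {"tx":0.13,"ty":-0.06,"tz":0.012,"wx":-0.001,"wy":0,"wz":0.01,"claw":0},
  {"tx":0.13,"ty":-0.06,"tz":0.012,"wx":-0.001,"wy":0,"wz":0.01,"claw":0},
  {"tx":0.13,"ty":-0.06,"tz":0.012,"wx":-0.001,"wy":0,"wz":0.01,"claw":0},
])

```text
time: 13.58
ee_pos: [552.9, 41.8, 52.1]
tcp_rot: [-3.127, -0.1, -0.238]
ft_force: [-13.7, -0.8, 0.9]
grip_width: -0.1
gripper_force: 6.6
```

Emit:
send_rows([
  {"tx":-0.3,"ty":0,"tz":-0.03,"wx":0,"wy":0,"wz":0,"claw":0},
  {"tx":-1.3,"ty":0,"tz":-0.1,"wx":0,"wy":0,"wz":0,"claw":0},
  {"tx":-1.4,"ty":0,"tz":-0.1,"wx":0,"wy":0,"wz":0,"claw":0},
  {"tx":0,"ty":3.8,"tz":0,"wx":0,"wy":0,"wz":0,"claw":0},
  {"tx":0,"ty":3.8,"tz":0,"wx":0,"wy":0,"wz":0,"claw":0},
  {"tx":0,"ty":3.8,"tz":0,"wx":0,"wy":0,"wz":0,"claw":0},
  {"tx":0,"ty":3.8,"tz":0,"wx":0,"wy":0,"wz":0,"claw":0},
  {"tx":0,"ty":3.8,"tz":0,"wx":0,"wy":0,"wz":0,"claw":0},
  {"tx":0,"ty":3.5,"tz":0,"wx":0,"wy":0,"wz":0,"claw":0},
  {"tx":0,"ty":0,"tz":0,"wx":0,"wy":0,"wz":0,"claw":0},
])

```text
time: 14.42
ee_pos: [471.4, -177.4, 48.6]
tcp_rot: [-3.13, -0.106, -0.246]
ft_force: [-0.4, -1.5, -0.8]
grip_width: 0.1
gripper_force: 0.0
```

```bash
python3 - <<'E'
from m import *
b=meas(); g=pushpt(b,-1,-4,48); tool(g,b[2],.12)
E
```

```text
bat world [577.9 -78.6] -0.251 | dock frame [-90.  -5.] -0.188 len 265.0 inl 113 115
ee [ 472.5 -173.6   48.6] [-3.127 -0.106 -0.243] F [ 0.3  0.9 -0.5] t 14.47
shift cm (cur axes) [ 2.43 -0.29  0.32] turn [-0.015  0.014  0.008] shift after turn [ 2.43 -0.32  0.35]
```

Emit:
send_rows([
  {"tx":0.3,"ty":-0.06,"tz":0.05,"wx":-0.003,"wy":0.003,"wz":0.0,"claw":0},
  {"tx":0.3,"ty":-0.06,"tz":0.05,"wx":-0.003,"wy":0.003,"wz":0.0,"claw":0},
  {"tx":0.3,"ty":-0.06,"tz":0.05,"wx":-0.003,"wy":0.003,"wz":0.0,"claw":0},
  {"tx":0.3,"ty":-0.06,"tz":0.05,"wx":-0.003,"wy":0.003,"wz":0.0,"claw":0},
  {"tx":0.3,"ty":-0.06,"tz":0.05,"wx":-0.003,"wy":0.003,"wz":0.0,"claw":0},
  {"tx":0.1,"ty":0,"tz":0.01,"wx":0,"wy":0,"wz":0,"claw":0},
  {"tx":0.1,"ty":0,"tz":0.01,"wx":0,"wy":0,"wz":0,"claw":0},
  {"tx":0.1,"ty":0,"tz":0.01,"wx":0,"wy":0,"wz":0,"claw":0},
  {"tx":0.1,"ty":0,"tz":0.01,"wx":0,"wy":0,"wz":0,"claw":0},
  {"tx":0.1,"ty":0,"tz":0.01,"wx":0,"wy":0,"wz":0,"claw":0},
  {"tx":0.1,"ty":0,"tz":0.01,"wx":0,"wy":0,"wz":0,"claw":0},
])

```text
time: 15.38
ee_pos: [494.8, -172.0, 47.8]
tcp_rot: [-3.141, -0.12, -0.238]
ft_force: [0.7, -0.6, 0.3]
grip_width: 0.1
gripper_force: 0.0
```

Emit:
send_rows([
  {"tx":0.1,"ty":0,"tz":0.01,"wx":0,"wy":0,"wz":0,"claw":0},
  {"tx":0.1,"ty":0,"tz":0.01,"wx":0,"wy":0,"wz":0,"claw":0},
  {"tx":0.1,"ty":0.01,"tz":0.01,"wx":0,"wy":0,"wz":-0.003,"claw":0},
  {"tx":0.1,"ty":0.03,"tz":0.01,"wx":0,"wy":0,"wz":-0.006,"claw":0},
  {"tx":0.1,"ty":0.03,"tz":0.01,"wx":0,"wy":0,"wz":-0.006,"claw":0},
])

```text
time: 15.8
ee_pos: [498.1, -173.1, 47.7]
tcp_rot: [3.141, -0.117, -0.222]
ft_force: [-12.3, 2.9, 6.7]
grip_width: -0.3
gripper_force: 6.1
```

Emit:
send_rows([
  {"tx":0.12,"ty":0.043,"tz":0.0,"wx":0,"wy":0,"wz":-0.008,"claw":0},
  {"tx":0.12,"ty":0.043,"tz":0.005,"wx":0,"wy":0,"wz":-0.008,"claw":0},
  {"tx":0.12,"ty":0.043,"tz":0.012,"wx":0,"wy":0,"wz":-0.008,"claw":0},
  {"tx":0.15,"ty":0.055,"tz":0.016,"wx":0.001,"wy":0,"wz":-0.01,"claw":0},
  {"tx":0.15,"ty":0.055,"tz":0.016,"wx":0.001,"wy":0,"wz":-0.01,"claw":0},
  {"tx":0.15,"ty":0.055,"tz":0.016,"wx":0.001,"wy":0,"wz":-0.01,"claw":0},
  {"tx":0.15,"ty":0.055,"tz":0.016,"wx":0.001,"wy":0,"wz":-0.01,"claw":0},
  {"tx":0.15,"ty":0.055,"tz":0.016,"wx":0.001,"wy":0,"wz":-0.01,"claw":0},
  {"tx":0.15,"ty":0.055,"tz":0.016,"wx":0.001,"wy":0,"wz":-0.01,"claw":0},
  {"tx":0.15,"ty":0.055,"tz":0.016,"wx":0.001,"wy":0,"wz":-0.01,"claw":0},
])

```text
time: 16.63
ee_pos: [510.6, -181.3, 47.9]
tcp_rot: [3.137, -0.116, -0.128]
ft_force: [-12.9, -0.0, 2.3]
grip_width: 0.1
gripper_force: 6.0
```

```bash
python3 - <<'E'
from m import *
b=meas(); g=pushpt(b,-1,-4,48); tool(g,b[2],.12)
E
```

```text
bat world [580.6 -77.7] -0.146 | dock frame [-87.4  -4. ] -0.083 len 263.0 inl 114 114
ee [ 510.9 -181.5   47.9] [ 3.136 -0.116 -0.127] F [-10.7  -0.3   1. ] t 16.68
shift cm (cur axes) [-0.02  0.23 -0.01] turn [0.003 0.004 0.019] shift after turn [-0.01  0.23 -0.01]
```

Emit:
send_rows([
  {"tx":0.14,"ty":0.065,"tz":0.016,"wx":0.001,"wy":0,"wz":-0.008,"claw":0},
  {"tx":0.14,"ty":0.065,"tz":0.016,"wx":0.001,"wy":0,"wz":-0.008,"claw":0},
  {"tx":0.14,"ty":0.065,"tz":0.016,"wx":0.001,"wy":0,"wz":-0.008,"claw":0},
  {"tx":0.14,"ty":0.055,"tz":0.016,"wx":0.001,"wy":0,"wz":-0.009,"claw":0},
  {"tx":0.14,"ty":0.055,"tz":0.016,"wx":0.001,"wy":0,"wz":-0.009,"claw":0},
  {"tx":0.14,"ty":0.055,"tz":0.016,"wx":0.001,"wy":0,"wz":-0.009,"claw":0},
  {"tx":0.14,"ty":0.055,"tz":0.016,"wx":0.001,"wy":0,"wz":-0.009,"claw":0},
  {"tx":0.14,"ty":0.055,"tz":0.016,"wx":0.001,"wy":0,"wz":-0.009,"claw":0},
  {"tx":0.12,"ty":0.045,"tz":0.014,"wx":0.001,"wy":0,"wz":-0.008,"claw":0},
  {"tx":0.12,"ty":0.045,"tz":0.014,"wx":0.001,"wy":0,"wz":-0.008,"claw":0},
  {"tx":0.12,"ty":0.045,"tz":0.014,"wx":0.001,"wy":0,"wz":-0.008,"claw":0},
])

```text
time: 17.6
ee_pos: [524.8, -188.6, 47.9]
tcp_rot: [3.137, -0.115, -0.034]
ft_force: [-13.1, 0.4, 2.4]
grip_width: -0.1
gripper_force: 6.4
```

```bash
python3 - <<'E'
from m import *
b=meas(); g=pushpt(b,-1,-4,48); tool(g,b[2],.12)
E
```

```text
bat world [583.3 -78.4] -0.042 | dock frame [-84.6  -4.5] 0.021 len 264.0 inl 113 113
ee [ 525.  -188.7   47.9] [ 3.137 -0.115 -0.033] F [-12.    0.7   1.4] t 17.65
shift cm (cur axes) [-0.04  0.24 -0.01] turn [0.004 0.005 0.009] shift after turn [-0.04  0.24 -0.01]
```

Emit:
send_rows([
  {"tx":0.12,"ty":0.05,"tz":0.014,"wx":0.001,"wy":0,"wz":-0.008,"claw":0},
  {"tx":0.12,"ty":0.05,"tz":0.014,"wx":0.001,"wy":0,"wz":-0.008,"claw":0},
  {"tx":0.12,"ty":0.05,"tz":0.014,"wx":0.001,"wy":0,"wz":-0.008,"claw":0},
  {"tx":0.12,"ty":0.05,"tz":0.014,"wx":0.001,"wy":0,"wz":-0.008,"claw":0},
  {"tx":0.12,"ty":0.05,"tz":0.014,"wx":0.001,"wy":0,"wz":-0.008,"claw":0},
  {"tx":0.12,"ty":0.05,"tz":0.014,"wx":0.001,"wy":0,"wz":-0.008,"claw":0},
])

```text
time: 18.15
ee_pos: [531.7, -191.7, 47.9]
tcp_rot: [3.137, -0.114, 0.014]
ft_force: [-15.6, -0.8, 3.8]
grip_width: -0.1
gripper_force: 7.4
```

```bash
python3 - <<'E'
from m import *
b=meas(); g=pushpt(b,-1,-4,48); tool(g,b[2],.12)
f=grab_frame("scene"); cv2.imwrite("pics/s1.png",cv2.resize(f["color"][220:440,150:410],None,fx=3,fy=2.7))
E
```

```text
bat world [584.5 -78.4] 0.011 | dock frame [-83.4  -4.4] 0.074 len 264.0 inl 112 112
ee [ 531.9 -191.9   47.9] [ 3.137 -0.114  0.015] F [-14.   -0.4   1.4] t 18.2
shift cm (cur axes) [-0.02  0.21 -0.01] turn [0.004 0.006 0.004] shift after turn [-0.02  0.21 -0.01]
```

View pics/s1.png

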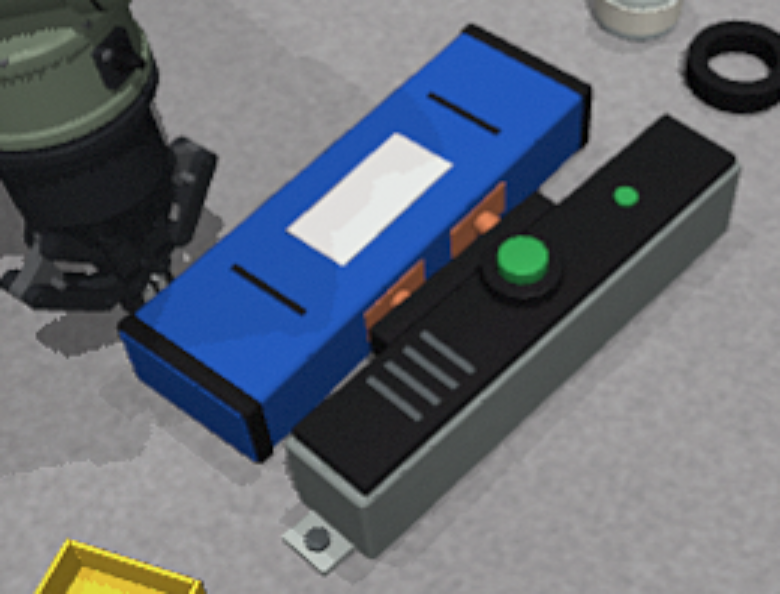

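Both contacts are meeting their plates (at about (400,298) and (487,222)) and the push force is rising. Next is the left patch for the squaring swing.

Emit:
send_rows([
  {"tx":-0.2,"ty":0,"tz":-0.02,"wx":0,"wy":0,"wz":0,"claw":0},
  {"tx":-1.3,"ty":0,"tz":-0.13,"wx":0,"wy":0,"wz":0,"claw":0},
  {"tx":-1.3,"ty":0,"tz":-0.13,"wx":0,"wy":0,"wz":0,"claw":0},
  {"tx":0,"ty":-3.8,"tz":0,"wx":0,"wy":0,"wz":0,"claw":0},
  {"tx":0,"ty":-3.8,"tz":0,"wx":0,"wy":0,"wz":0,"claw":0},
  {"tx":0,"ty":-3.8,"tz":0,"wx":0,"wy":0,"wz":0,"claw":0},
  {"tx":0,"ty":-3.8,"tz":0,"wx":0,"wy":0,"wz":0,"claw":0},
  {"tx":0,"ty":-3.8,"tz":0,"wx":0,"wy":0,"wz":0,"claw":0},
  {"tx":0,"ty":-3.6,"tz":0,"wx":0,"wy":0,"wz":0,"claw":0},
  {"tx":0,"ty":0,"tz":0,"wx":0,"wy":0,"wz":0,"claw":0},
  {"tx":0,"ty":0,"tz":0,"wx":0,"wy":0,"wz":0,"claw":0},
])

```text
time: 19.17
ee_pos: [502.8, 35.8, 46.8]
tcp_rot: [3.136, -0.119, 0.018]
ft_force: [-0.7, -0.8, -1.4]
grip_width: 0.1
gripper_force: 0.0
```

```bash
python3 - <<'E'
from m import *
b=meas(); g=pushpt(b,1,-4,48); tool(g,b[2],.12)
E
```

```text
bat world [584.5 -80. ] 0.01 | dock frame [-83.3  -6. ] 0.073 len 264.0 inl 113 113
ee [502.9  33.9  46.8] [ 3.136 -0.12   0.016] F [-0.6 -1.3  0.3] t 19.22
shift cm (cur axes) [ 2.63 -0.01  0.19] turn [0.005 0.    0.005] shift after turn [ 2.63 -0.02  0.2 ]
```

Emit:
send_rows([
  {"tx":0.36,"ty":0,"tz":0.035,"wx":0,"wy":0,"wz":0,"claw":0},
  {"tx":0.36,"ty":0,"tz":0.035,"wx":0,"wy":0,"wz":0,"claw":0},
  {"tx":0.36,"ty":0,"tz":0.035,"wx":0,"wy":0,"wz":0,"claw":0},
  {"tx":0.36,"ty":0,"tz":0.035,"wx":0,"wy":0,"wz":0,"claw":0},
  {"tx":0.36,"ty":0,"tz":0.035,"wx":0,"wy":0,"wz":0,"claw":0},
  {"tx":0.1,"ty":0,"tz":0.01,"wx":0,"wy":0,"wz":0,"claw":0},
  {"tx":0.1,"ty":0,"tz":0.01,"wx":0,"wy":0,"wz":0,"claw":0},
  {"tx":0.1,"ty":0,"tz":0.01,"wx":0,"wy":0,"wz":0,"claw":0},
  {"tx":0.1,"ty":0,"tz":0.01,"wx":0,"wy":0,"wz":0,"claw":0},
  {"tx":0.1,"ty":0,"tz":0.01,"wx":0,"wy":0,"wz":0,"claw":0},
  {"tx":0.1,"ty":0,"tz":0.01,"wx":0,"wy":0,"wz":0,"claw":0},
])

```text
time: 20.13
ee_pos: [526.9, 34.2, 47.3]
tcp_rot: [3.136, -0.119, 0.014]
ft_force: [-0.0, 0.3, 0.2]
grip_width: 0.3
gripper_force: 0.0
```

Emit:
send_rows([
  {"tx":0.1,"ty":0,"tz":0.01,"wx":0,"wy":0,"wz":0,"claw":0},
  {"tx":0.1,"ty":0,"tz":0.01,"wx":0,"wy":0,"wz":0,"claw":0},
  {"tx":0.1,"ty":-0.02,"tz":0.01,"wx":0,"wy":0,"wz":0.003,"claw":0},
  {"tx":0.1,"ty":-0.03,"tz":0.01,"wx":0,"wy":0,"wz":0.006,"claw":0},
  {"tx":0.1,"ty":-0.03,"tz":0.008,"wx":0,"wy":0,"wz":0.006,"claw":0},
])

```text
time: 20.55
ee_pos: [530.3, 34.8, 47.2]
tcp_rot: [3.138, -0.116, -0.001]
ft_force: [-12.0, -1.7, 6.5]
grip_width: -0.3
gripper_force: 6.1
```

```bash
python3 - <<'E'
from m import *
b=meas(); g=pushpt(b,1,-4,48); tool(g,b[2],.12)
E
```

```text
bat world [584.6 -81. ] 0.006 | dock frame [-83.1  -6.9] 0.069 len 262.0 inl 112 112
ee [530.5  34.9  47.1] [ 3.138e+00 -1.160e-01 -2.000e-03] F [-11.3  -1.8   6.8] t 20.6
shift cm (cur axes) [-0.04  0.11 -0.09] turn [ 0.004  0.004 -0.007] shift after turn [-0.04  0.11 -0.09]
```

Emit:
send_rows([
  {"tx":0.1,"ty":-0.03,"tz":0.0,"wx":0,"wy":0,"wz":0.006,"claw":0},
  {"tx":0.1,"ty":-0.03,"tz":0.0,"wx":0,"wy":0,"wz":0.006,"claw":0},
  {"tx":0.1,"ty":-0.03,"tz":0.005,"wx":0,"wy":0,"wz":0.006,"claw":0},
  {"tx":0.1,"ty":-0.03,"tz":0.01,"wx":0,"wy":0,"wz":0.006,"claw":0},
  {"tx":0.1,"ty":-0.03,"tz":0.01,"wx":0,"wy":0,"wz":0.006,"claw":0},
  {"tx":0.1,"ty":-0.03,"tz":0.01,"wx":0,"wy":0,"wz":0.006,"claw":0},
  {"tx":0.1,"ty":-0.03,"tz":0.01,"wx":0,"wy":0,"wz":0.006,"claw":0},
])

```text
time: 21.18
ee_pos: [536.7, 37.5, 47.3]
tcp_rot: [-3.139, -0.114, -0.043]
ft_force: [-14.1, 1.6, 4.9]
grip_width: -0.0
gripper_force: 7.0
```

```bash
python3 - <<'E'
from m import *
b=meas(); g=pushpt(b,1,-4,48); tool(g,b[2],.12)
E
```

```text
bat world [585.5 -78.8] -0.044 | dock frame [-82.4  -4.7] 0.019 len 264.0 inl 111 111
ee [536.9  37.6  47.2] [-3.139 -0.114 -0.043] F [-13.3   1.3   3.8] t 21.23
shift cm (cur axes) [-0.03 -0.09 -0.08] turn [-0.002  0.006  0.   ] shift after turn [-0.03 -0.09 -0.08]
```

Emit:
send_rows([
  {"tx":0.1,"ty":-0.03,"tz":0.01,"wx":0,"wy":0,"wz":0.006,"claw":0},
  {"tx":0.1,"ty":-0.03,"tz":0.01,"wx":0,"wy":0,"wz":0.006,"claw":0},
  {"tx":0.1,"ty":-0.03,"tz":0.01,"wx":0,"wy":0,"wz":0.006,"claw":0},
  {"tx":0.1,"ty":-0.03,"tz":0.01,"wx":0,"wy":0,"wz":0.006,"claw":0},
])

```text
time: 21.57
ee_pos: [540.5, 38.8, 47.3]
tcp_rot: [-3.136, -0.113, -0.067]
ft_force: [-16.2, 3.5, 5.3]
grip_width: -0.5
gripper_force: 8.0
```

```bash
python3 - <<'E'
from m import *
b=meas(); g=pushpt(b,1,-4,48); tool(g,b[2],.12)
f=grab_frame("top")["color"]; s=grab_frame("scene")["color"]
z=lambda im,k:cv2.resize(im,None,fx=k,fy=k,interpolation=cv2.INTER_CUBIC)
a=z(f[205:255,340:440],7); o=z(cv2.imread("pics/top0.png")[205:240,340:440],7)
cv2.imwrite("pics/d1.png",np.vstack([a,o]))
E
```

```text
bat world [586.1 -79.6] -0.071 | dock frame [-81.7  -5.5] -0.008 len 264.0 inl 111 111
ee [540.7  38.9  47.3] [-3.136 -0.113 -0.067] F [-14.4   4.    5.5] t 21.62
shift cm (cur axes) [-0.02 -0.   -0.08] turn [-0.006  0.007  0.004] shift after turn [-0.02 -0.   -0.08]
```

View pics/d1.png

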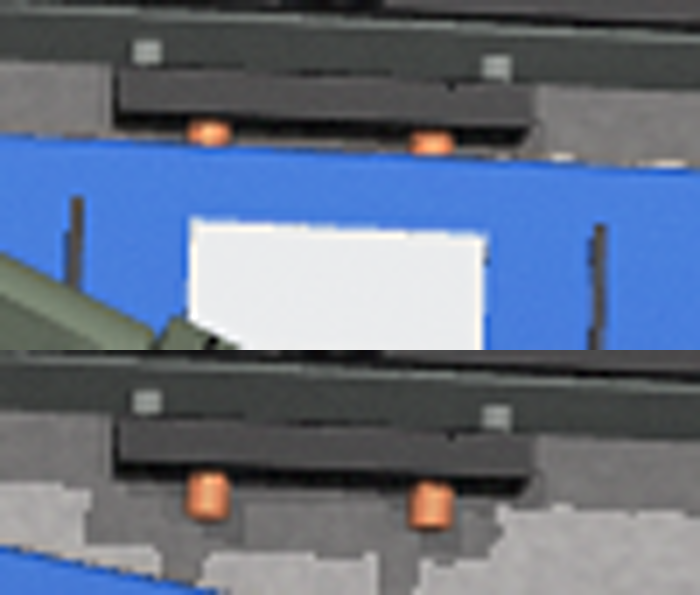

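Emit:
send_rows([
  {"tx":0.08,"ty":-0.05,"tz":-0.01,"wx":0,"wy":0,"wz":0.005,"claw":0},
  {"tx":0.08,"ty":-0.05,"tz":-0.005,"wx":0,"wy":0,"wz":0.005,"claw":0},
  {"tx":0.08,"ty":-0.05,"tz":0.0,"wx":0,"wy":0,"wz":0.005,"claw":0},
  {"tx":0.08,"ty":-0.03,"tz":0.005,"wx":0,"wy":0,"wz":0.005,"claw":0},
  {"tx":0.08,"ty":-0.03,"tz":0.008,"wx":0,"wy":0,"wz":0.005,"claw":0},
])

```text
time: 22.13
ee_pos: [544.5, 40.4, 47.5]
tcp_rot: [-3.134, -0.113, -0.092]
ft_force: [-14.3, 2.2, -0.9]
grip_width: -0.0
gripper_force: 7.2
```

```bash
python3 - <<'E'
from m import *
b=meas(); g=pushpt(b,1,-4,48); tool(g,b[2],.12)
E
```

```text
bat world [586.6 -78.6] -0.102 | dock frame [-81.3  -4.4] -0.039 len 263.0 inl 112 112
ee [544.7  40.5  47.5] [-3.134 -0.113 -0.093] F [-13.6   1.8  -2.2] t 22.18
shift cm (cur axes) [-0.   -0.08 -0.05] turn [-0.009  0.007  0.01 ] shift after turn [-0.01 -0.08 -0.05]
```

Now I go back to the right patch for the final squaring swing.

Emit:
send_rows([
  {"tx":-0.2,"ty":0,"tz":-0.02,"wx":0,"wy":0,"wz":0,"claw":0},
  {"tx":-1.3,"ty":0,"tz":-0.13,"wx":0,"wy":0,"wz":0,"claw":0},
  {"tx":-1.3,"ty":0,"tz":-0.13,"wx":0,"wy":0,"wz":0,"claw":0},
  {"tx":0,"ty":3.8,"tz":0,"wx":0,"wy":0,"wz":0,"claw":0},
  {"tx":0,"ty":3.8,"tz":0,"wx":0,"wy":0,"wz":0,"claw":0},
  {"tx":0,"ty":3.8,"tz":0,"wx":0,"wy":0,"wz":0,"claw":0},
  {"tx":0,"ty":3.8,"tz":0,"wx":0,"wy":0,"wz":0,"claw":0},
  {"tx":0,"ty":3.8,"tz":0,"wx":0,"wy":0,"wz":0,"claw":0},
  {"tx":0,"ty":3.7,"tz":0,"wx":0,"wy":0,"wz":0,"claw":0},
  {"tx":0,"ty":0,"tz":0,"wx":0,"wy":0,"wz":0,"claw":0},
  {"tx":0,"ty":0,"tz":0,"wx":0,"wy":0,"wz":0,"claw":0},
])

```text
time: 23.1
ee_pos: [497.9, -185.7, 46.2]
tcp_rot: [-3.135, -0.119, -0.096]
ft_force: [0.4, 1.6, -0.5]
grip_width: 0.1
gripper_force: 0.0
```

```bash
python3 - <<'E'
from m import *
b=meas(); g=pushpt(b,-1,-4,48); tool(g,b[2],.12)
E
```

```text
bat world [586.5 -78.3] -0.103 | dock frame [-81.4  -4.1] -0.04 len 265.0 inl 114 114
ee [ 498.3 -183.9   46.2] [-3.134 -0.119 -0.094] F [ 1.4  0.8 -0.3] t 23.15
shift cm (cur axes) [2.29 0.11 0.09] turn [-0.009  0.001  0.009] shift after turn [2.3  0.09 0.09]
```

Emit:
send_rows([
  {"tx":0.36,"ty":0.03,"tz":0.025,"wx":0,"wy":0,"wz":0.002,"claw":0},
  {"tx":0.36,"ty":0.03,"tz":0.025,"wx":0,"wy":0,"wz":0.002,"claw":0},
  {"tx":0.36,"ty":0.03,"tz":0.025,"wx":0,"wy":0,"wz":0.002,"claw":0},
  {"tx":0.36,"ty":0,"tz":0.025,"wx":0,"wy":0,"wz":0.002,"claw":0},
  {"tx":0.1,"ty":0,"tz":0.01,"wx":0,"wy":0,"wz":0,"claw":0},
  {"tx":0.1,"ty":0,"tz":0.01,"wx":0,"wy":0,"wz":0,"claw":0},
  {"tx":0.1,"ty":0,"tz":0.01,"wx":0,"wy":0,"wz":0,"claw":0},
  {"tx":0.1,"ty":0,"tz":0.01,"wx":0,"wy":0,"wz":0,"claw":0},
  {"tx":0.1,"ty":0,"tz":0.01,"wx":0,"wy":0,"wz":0,"claw":0},
  {"tx":0.1,"ty":0,"tz":0.01,"wx":0,"wy":0,"wz":0,"claw":0},
  {"tx":0.1,"ty":0,"tz":0.01,"wx":0,"wy":0,"wz":0,"claw":0},
])

```text
time: 24.07
ee_pos: [519.7, -186.7, 47.1]
tcp_rot: [-3.133, -0.119, -0.1]
ft_force: [-0.2, -0.2, 0.2]
grip_width: 0.3
gripper_force: 0.0
```

Emit:
send_rows([
  {"tx":0.1,"ty":0,"tz":0.01,"wx":0,"wy":0,"wz":0,"claw":0},
  {"tx":0.1,"ty":0,"tz":0.01,"wx":0,"wy":0,"wz":0,"claw":0},
  {"tx":0.1,"ty":0.02,"tz":0.01,"wx":0,"wy":0,"wz":-0.004,"claw":0},
  {"tx":0.1,"ty":0.03,"tz":0.005,"wx":0,"wy":0,"wz":-0.006,"claw":0},
  {"tx":0.1,"ty":0.03,"tz":0.005,"wx":0,"wy":0,"wz":-0.006,"claw":0},
])

```text
time: 24.48
ee_pos: [522.6, -187.7, 46.9]
tcp_rot: [-3.134, -0.115, -0.085]
ft_force: [-13.8, 0.2, 7.0]
grip_width: -0.3
gripper_force: 7.0
```

```bash
python3 - <<'E'
from m import *
b=meas(); g=pushpt(b,-1,-4,48); tool(g,b[2],.12)
E
```

```text
bat world [586.7 -77.8] -0.089 | dock frame [-81.2  -3.6] -0.026 len 264.0 inl 114 114
ee [ 522.8 -187.9   46.9] [-3.135 -0.115 -0.084] F [-13.    0.4   6.3] t 24.53
shift cm (cur axes) [-0.   -0.04 -0.11] turn [-0.008  0.005  0.005] shift after turn [-0.   -0.04 -0.11]
```

Emit:
send_rows([
  {"tx":0.09,"ty":0.03,"tz":-0.01,"wx":0,"wy":0,"wz":-0.006,"claw":0},
  {"tx":0.09,"ty":0.03,"tz":-0.005,"wx":0,"wy":0,"wz":-0.006,"claw":0},
  {"tx":0.09,"ty":0.03,"tz":0.0,"wx":0,"wy":0,"wz":-0.006,"claw":0},
  {"tx":0.06,"ty":0.02,"tz":0.0,"wx":0,"wy":0,"wz":-0.004,"claw":0},
])

```text
time: 24.87
ee_pos: [525.5, -189.4, 47.1]
tcp_rot: [-3.137, -0.114, -0.063]
ft_force: [-14.6, -0.6, 0.8]
grip_width: -0.0
gripper_force: 6.9
```

```bash
python3 - <<'E'
from m import *
b=meas(); g=pushpt(b,-1,-4,48); tool(g,b[2],.12)
# dock yaw: line fit on the front top edge (dark top -> lighter front) via gradient in top picture
f=grab_frame("top"); G=cv2.cvtColor(f["color"],cv2.COLOR_BGR2GRAY).astype(float)
def edge(r0,z,sgn):
    P=[]
    for u in list(range(328,450)):
        v0=r0+ (u-322)*0.05; vs=np.arange(int(v0)-6,int(v0)+7); g=sgn*(G[vs+1,u]-G[vs-1,u]); g=np.clip(g,0,None); k=np.argmax(g); w=g[max(k-2,0):k+3]; P.append(atz(f,(u,(w*vs[max(k-2,0):k+3]).sum()/w.sum()),z)[:2])
    P=np.array(P); y,x=P[:,1],P[:,0]; w=np.ones(len(x),bool)
    for _ in range(8): a=np.polyfit(y[w],x[w],1); r=x-np.polyval(a,y); w=abs(r)<max(1.2,1.5*np.median(abs(r)))
    print("dock edge yaw",-np.arctan(a[0]).round(4),"x at y=-79:",np.polyval(a,-79.3).round(1),w.sum())
edge(181,85,-1); edge(209,85,1)
E
```

```text
bat world [587.1 -77.8] -0.066 | dock frame [-80.9  -3.6] -0.003 len 264.0 inl 113 113
ee [ 525.6 -189.4   47.2] [-3.137 -0.115 -0.063] F [-13.6  -1.3   0.1] t 24.92
shift cm (cur axes) [ 0.01 -0.05 -0.08] turn [-0.005  0.005  0.003] shift after turn [ 0.01 -0.05 -0.08]
dock edge yaw -0.0697 x at y=-79: 720.9 122
dock edge yaw -0.0692 x at y=-79: 669.1 107
```

Emit:
send_rows([
  {"tx":0.09,"ty":0.03,"tz":0.008,"wx":0,"wy":0,"wz":-0.006,"claw":0},
  {"tx":0.09,"ty":0.03,"tz":0.008,"wx":0,"wy":0,"wz":-0.006,"claw":0},
  {"tx":0.09,"ty":0.03,"tz":0.008,"wx":0,"wy":0,"wz":-0.006,"claw":0},
  {"tx":0.09,"ty":0.03,"tz":0.008,"wx":0,"wy":0,"wz":-0.006,"claw":0},
  {"tx":0.09,"ty":0.03,"tz":0.008,"wx":0,"wy":0,"wz":-0.006,"claw":0},
  {"tx":0.09,"ty":0.03,"tz":0.008,"wx":0,"wy":0,"wz":-0.006,"claw":0},
])

```text
time: 25.47
ee_pos: [530.4, -191.8, 47.2]
tcp_rot: [3.141, -0.114, -0.027]
ft_force: [-16.5, -4.9, 0.2]
grip_width: 0.1
gripper_force: 7.9
```

Emit:
send_rows([
  {"tx":-0.2,"ty":0,"tz":-0.02,"wx":0,"wy":0,"wz":0,"claw":0},
  {"tx":-1.3,"ty":0,"tz":-0.13,"wx":0,"wy":0,"wz":0,"claw":0},
  {"tx":-1.3,"ty":0,"tz":-0.13,"wx":0,"wy":0,"wz":0,"claw":0},
  {"tx":0,"ty":-3.8,"tz":0,"wx":0,"wy":0,"wz":0,"claw":0},
  {"tx":0,"ty":-3.8,"tz":0,"wx":0,"wy":0,"wz":0,"claw":0},
  {"tx":0,"ty":-3.8,"tz":0,"wx":0,"wy":0,"wz":0,"claw":0},
  {"tx":0,"ty":-3.8,"tz":0,"wx":0,"wy":0,"wz":0,"claw":0},
  {"tx":0,"ty":-3.8,"tz":0,"wx":0,"wy":0,"wz":0,"claw":0},
  {"tx":0,"ty":-3.7,"tz":0,"wx":0,"wy":0,"wz":0,"claw":0},
  {"tx":0,"ty":0,"tz":0,"wx":0,"wy":0,"wz":0,"claw":0},
  {"tx":0,"ty":0,"tz":0,"wx":0,"wy":0,"wz":0,"claw":0},
])

```text
time: 26.38
ee_pos: [510.9, 38.6, 47.2]
tcp_rot: [3.141, -0.119, -0.022]
ft_force: [-0.1, -0.8, 0.2]
grip_width: 0.1
gripper_force: 0.0
```

```bash
sed -i 's/^DK=.*/DK=(669.1,-79.3,-0.0692)/' m.py; python3 - <<'E'
from m import *
b=meas(); g=pushpt(b,1,-4,48); tool(g,b[2],.12)
E
```

```text
bat world [587.5 -79.5] -0.021 | dock frame [-81.4  -5.8] 0.048 len 265.0 inl 113 113
ee [510.9  36.6  47.2] [ 3.141 -0.12  -0.025] F [ 0.4 -0.8  0. ] t 26.43
shift cm (cur axes) [ 2.49 -0.06  0.22] turn [ 0.001  0.    -0.003] shift after turn [ 2.49 -0.05  0.22]
```

Emit:
send_rows([
  {"tx":0.36,"ty":-0.02,"tz":0.04,"wx":0,"wy":0,"wz":0,"claw":0},
  {"tx":0.36,"ty":-0.02,"tz":0.04,"wx":0,"wy":0,"wz":0,"claw":0},
  {"tx":0.36,"ty":-0.02,"tz":0.04,"wx":0,"wy":0,"wz":0,"claw":0},
  {"tx":0.36,"ty":0,"tz":0.03,"wx":0,"wy":0,"wz":0,"claw":0},
  {"tx":0.3,"ty":0,"tz":0.03,"wx":0,"wy":0,"wz":0,"claw":0},
  {"tx":0.1,"ty":0,"tz":0.01,"wx":0,"wy":0,"wz":0,"claw":0},
  {"tx":0.1,"ty":0,"tz":0.01,"wx":0,"wy":0,"wz":0,"claw":0},
  {"tx":0.1,"ty":0,"tz":0.01,"wx":0,"wy":0,"wz":0,"claw":0},
  {"tx":0.1,"ty":0,"tz":0.01,"wx":0,"wy":0,"wz":0,"claw":0},
  {"tx":0.1,"ty":0,"tz":0.01,"wx":0,"wy":0,"wz":0,"claw":0},
])

```text
time: 27.27
ee_pos: [533.4, 36.3, 47.6]
tcp_rot: [3.141, -0.119, -0.026]
ft_force: [0.3, 0.5, -0.4]
grip_width: 0.4
gripper_force: 0.0
```

Emit:
send_rows([
  {"tx":0.1,"ty":0,"tz":0.008,"wx":0,"wy":0,"wz":0,"claw":0},
  {"tx":0.1,"ty":0,"tz":0.008,"wx":0,"wy":0,"wz":0,"claw":0},
  {"tx":0.1,"ty":-0.02,"tz":0.005,"wx":0,"wy":0,"wz":0.004,"claw":0},
  {"tx":0.1,"ty":-0.03,"tz":0.005,"wx":0,"wy":0,"wz":0.006,"claw":0},
  {"tx":0.1,"ty":-0.03,"tz":0.0,"wx":0,"wy":0,"wz":0.006,"claw":0},
  {"tx":0.1,"ty":-0.03,"tz":0.0,"wx":0,"wy":0,"wz":0.006,"claw":0},
])

```text
time: 27.77
ee_pos: [537.6, 37.0, 47.7]
tcp_rot: [-3.14, -0.115, -0.049]
ft_force: [-13.1, -2.3, 4.6]
grip_width: -0.1
gripper_force: 6.3
```

```bash
python3 - <<'E'
from m import *
b=meas(); g=pushpt(b,1,-4,48); tool(g,b[2],.12)
E
```

```text
bat world [587.5 -79.2] -0.034 | dock frame [-81.4  -5.5] 0.036 len 264.0 inl 109 109
ee [537.8  37.1  47.7] [-3.14  -0.115 -0.049] F [-11.2  -3.1   3.8] t 27.82
shift cm (cur axes) [-0.03 -0.05 -0.04] turn [-0.     0.005 -0.016] shift after turn [-0.03 -0.05 -0.04]
```

Emit:
send_rows([
  {"tx":0.1,"ty":-0.03,"tz":0.0,"wx":0,"wy":0,"wz":0.005,"claw":0},
  {"tx":0.1,"ty":-0.03,"tz":0.005,"wx":0,"wy":0,"wz":0.005,"claw":0},
  {"tx":0.1,"ty":-0.03,"tz":0.008,"wx":0,"wy":0,"wz":0.005,"claw":0},
  {"tx":0.1,"ty":-0.03,"tz":0.008,"wx":0,"wy":0,"wz":0.005,"claw":0},
  {"tx":0.1,"ty":-0.03,"tz":0.008,"wx":0,"wy":0,"wz":0.005,"claw":0},
])

```text
time: 28.23
ee_pos: [542.0, 39.0, 47.7]
tcp_rot: [-3.136, -0.113, -0.073]
ft_force: [-15.5, 1.1, 3.6]
grip_width: -0.4
gripper_force: 7.7
```

```bash
python3 - <<'E'
from m import *
b=meas(); g=pushpt(b,1,-4,48); tool(g,b[2],.12)
E
```

```text
bat world [587.9 -79.1] -0.068 | dock frame [-81.1  -5.5] 0.002 len 263.0 inl 110 110
ee [542.2  39.1  47.7] [-3.136 -0.114 -0.074] F [-13.3   1.3   2.7] t 28.28
shift cm (cur axes) [-0.04 -0.01 -0.03] turn [-0.005  0.006 -0.006] shift after turn [-0.04 -0.01 -0.03]
```

Emit:
send_rows([
  {"tx":-0.2,"ty":0,"tz":-0.02,"wx":0,"wy":0,"wz":0,"claw":0},
  {"tx":-1.4,"ty":0,"tz":-0.15,"wx":0,"wy":0,"wz":0,"claw":0},
  {"tx":-1.4,"ty":0,"tz":-0.15,"wx":0,"wy":0,"wz":0,"claw":0},
  {"tx":0,"ty":0,"tz":-3.5,"wx":0,"wy":-0.028,"wz":0,"claw":0},
  {"tx":0,"ty":0,"tz":-3.8,"wx":0,"wy":-0.028,"wz":0,"claw":0},
  {"tx":0,"ty":0,"tz":-3.8,"wx":0,"wy":-0.028,"wz":0,"claw":0},
  {"tx":0,"ty":0,"tz":-2,"wx":0,"wy":-0.028,"wz":0,"claw":0},
])

```text
time: 28.87
ee_pos: [503.8, 40.7, 182.4]
tcp_rot: [-3.137, -0.009, -0.073]
ft_force: [-0.7, -0.3, -0.2]
grip_width: -0.1
gripper_force: 0.0
```

```bash
python3 - <<'E'
from m import *
b=meas()
t,s=grab_frame("top"),grab_frame("scene")
def cen(f):
    h=cv2.cvtColor(f["color"],cv2.COLOR_BGR2HSV); m=cv2.inRange(h,(50,100,70),(80,255,255))
    n,l,st,c=cv2.connectedComponentsWithStats(m); k=1+np.argsort(-st[1:,4])[:3]
    print([(c[i].round(1).tolist(),int(st[i,4]),st[i,:4].tolist()) for i in k]); return c[k[0]]
o1,d1=ray(t,cen(t)); o2,d2=ray(s,cen(s))
A=np.c_[d1,-d2]; k=np.linalg.lstsq(A,o2-o1,rcond=None)[0]; p,q=o1+d1*k[0],o2+d2*k[1]; print("button",p.round(1),q.round(1),loc(p),loc(q))
g=np.array([(p[0]+q[0])/2,(p[1]+q[1])/2,140]); tool(g,-.069,0)
z=lambda im,k:cv2.resize(im,None,fx=k,fy=k,interpolation=cv2.INTER_CUBIC)
a=z(t["color"][170:290,300:470],4); c=z(s["color"][240:400,220:390],2.5); c=cv2.copyMakeBorder(c,0,0,0,680-c.shape[1],0) if 0 else c
cv2.imwrite("pics/e1.png",a); cv2.imwrite("pics/e2.png",z(s["color"][255:385,250:370],5)[:600,:800])
E
```

```text
bat world [587.7 -81.8] -0.069 | dock frame [-81.   -8.1] 0.0 len 258.0 inl 91 91
[([388.4, 194.8], 116, [383, 189, 12, 13]), ([352.6, 192.7], 29, [350, 190, 6, 6])]
[([323.9, 315.5], 251, [316, 307, 17, 18]), ([358.3, 292.2], 53, [354, 289, 9, 8])]
button [691.2 -81.4 100.7] [692.7 -79.9 100.9] [22.22183656 -0.58199862] [23.53769843  1.01566046]
ee [504.3  41.2 179.6] [-3.136 -0.01  -0.072] F [-0.1 -0.3 -0.3] t 29.02
shift cm (cur axes) [19.55 10.82  4.09] turn [-0.005 -0.01  -0.003] shift after turn [19.56 10.86  3.96]
```

View pics/e2.png

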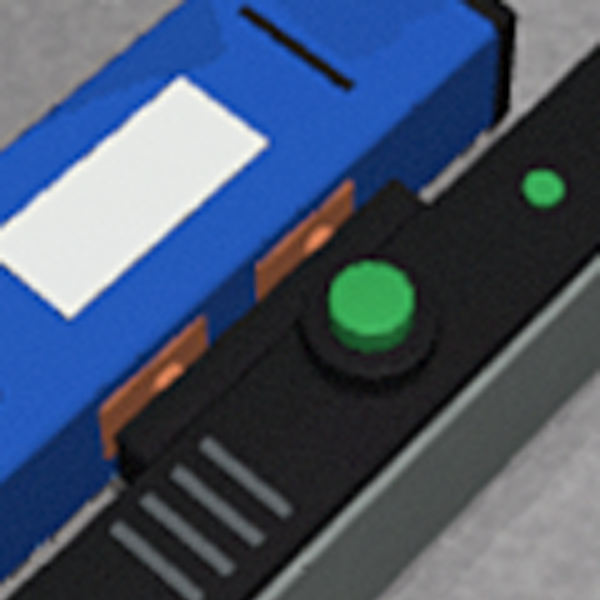

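The button is at about (371,300) in the crop, and both copper contacts are pressed against their plates. Triangulation puts the button top at (692, −80.6, 101). Moving over it.

Emit:
send_rows([
  {"tx":3.26,"ty":1.81,"tz":0,"wx":0,"wy":-0.002,"wz":0,"claw":0},
  {"tx":3.26,"ty":1.81,"tz":0,"wx":0,"wy":-0.002,"wz":0,"claw":0},
  {"tx":3.26,"ty":1.81,"tz":0,"wx":0,"wy":-0.002,"wz":0,"claw":0},
  {"tx":3.26,"ty":1.81,"tz":0,"wx":0,"wy":-0.002,"wz":0,"claw":0},
  {"tx":3.26,"ty":1.81,"tz":0,"wx":0,"wy":-0.002,"wz":0,"claw":0},
  {"tx":3.26,"ty":1.81,"tz":0,"wx":0,"wy":0,"wz":0,"claw":0},
  {"tx":0,"ty":0,"tz":1.5,"wx":0,"wy":0,"wz":0,"claw":0},
  {"tx":0,"ty":0,"tz":1.5,"wx":0,"wy":0,"wz":0,"claw":0},
  {"tx":0,"ty":0,"tz":0,"wx":0,"wy":0,"wz":0,"claw":0},
  {"tx":0,"ty":0,"tz":0,"wx":0,"wy":0,"wz":0,"claw":0},
])

```text
time: 29.85
ee_pos: [687.5, -79.4, 147.1]
tcp_rot: [-3.136, 0.005, -0.073]
ft_force: [0.3, 0.3, 1.0]
grip_width: -0.2
gripper_force: 0.0
```

```bash
python3 - <<'E'
from m import *
tool(np.array([692,-80.6,125]),-.069,0)
E
```

```text
ee [687.5 -79.4 147.1] [-3.136  0.005 -0.073] F [0.3 0.3 1. ] t 29.85
shift cm (cur axes) [0.47 0.1  2.21] turn [-0.006  0.005 -0.004] shift after turn [0.46 0.09 2.21]
```

Emit:
send_rows([
  {"tx":0.16,"ty":0.03,"tz":0.55,"wx":0,"wy":0,"wz":0,"claw":0},
  {"tx":0.16,"ty":0.03,"tz":0.55,"wx":0,"wy":0,"wz":0,"claw":0},
  {"tx":0.15,"ty":0.03,"tz":0.55,"wx":0,"wy":0,"wz":0,"claw":0},
  {"tx":0,"ty":0,"tz":0.45,"wx":0,"wy":0,"wz":0,"claw":0},
  {"tx":0,"ty":0,"tz":0.15,"wx":0,"wy":0,"wz":0,"claw":0},
  {"tx":0,"ty":0,"tz":0.15,"wx":0,"wy":0,"wz":0,"claw":0},
  {"tx":0,"ty":0,"tz":0.15,"wx":0,"wy":0,"wz":0,"claw":0},
  {"tx":0,"ty":0,"tz":0.15,"wx":0,"wy":0,"wz":0,"claw":0},
  {"tx":0,"ty":0,"tz":0.1,"wx":0,"wy":0,"wz":0,"claw":0},
])

```text
time: 30.6
ee_pos: [692.5, -80.6, 120.5]
tcp_rot: [-3.136, 0.003, -0.073]
ft_force: [-2.2, 0.3, 4.6]
grip_width: 0.2
gripper_force: 2.3
```

Emit:
send_rows([
  {"tx":0,"ty":0,"tz":0.1,"wx":0,"wy":0,"wz":0,"claw":0},
  {"tx":0,"ty":0,"tz":0.1,"wx":0,"wy":0,"wz":0,"claw":0},
  {"tx":0,"ty":0,"tz":0.1,"wx":0,"wy":0,"wz":0,"claw":0},
  {"tx":0,"ty":0,"tz":0.1,"wx":0,"wy":0,"wz":0,"claw":0},
  {"tx":0,"ty":0,"tz":0.1,"wx":0,"wy":0,"wz":0,"claw":0},
])

```text
time: 31.02
ee_pos: [692.9, -80.8, 119.1]
tcp_rot: [-3.136, 0.001, -0.072]
ft_force: [-24.3, 6.5, 62.1]
grip_width: -0.0
gripper_force: 31.3
```

Emit:
send_rows([
  {"tx":0,"ty":0,"tz":-0.25,"wx":0,"wy":0,"wz":0,"claw":0},
  {"tx":0,"ty":0,"tz":-0.15,"wx":0,"wy":0,"wz":0,"claw":0},
])

```text
time: 31.18
ee_pos: [692.7, -80.6, 120.6]
tcp_rot: [-3.136, 0.002, -0.073]
ft_force: [-1.6, 0.7, 3.8]
grip_width: -0.0
gripper_force: 2.3
```

```bash
python3 - <<'E'
from m import *
meas(); tool(np.array([692,-80.6,125]),-.069,0)
s=grab_frame("scene")["color"]; t=grab_frame("top")["color"]
z=lambda im,k:cv2.resize(im,None,fx=k,fy=k,interpolation=cv2.INTER_CUBIC)
a=z(s[230:400,230:410],3.3)[:594,:594]; cv2.imwrite("pics/f1.png",a)
E
```

```text
bat world [ 571.4 -167.5] 0.394 | dock frame [-91.4 -94.8] 0.463 len 117.0 inl 5 29
ee [692.7 -80.7 120.4] [-3.137e+00  2.000e-03 -7.300e-02] F [-2.9  0.4  3.9] t 31.23
shift cm (cur axes) [-0.07 -0.   -0.46] turn [-0.005  0.002 -0.004] shift after turn [-0.07 -0.   -0.46]
```

View pics/f1.png

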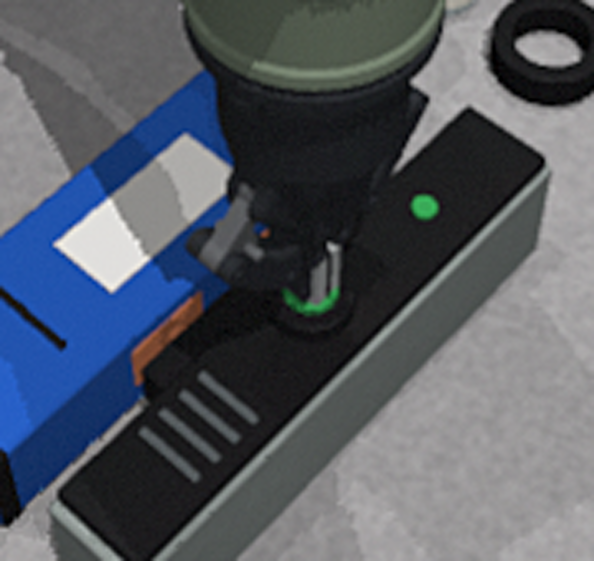

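The fingertips are on the button alone, which is nearly flush with its collar, so the sudden stiffness was its end stop: it is fully down. Now I'll release it.

Emit:
send_rows([
  {"tx":0,"ty":0,"tz":-0.15,"wx":0,"wy":0,"wz":0,"claw":0},
  {"tx":0,"ty":0,"tz":-0.15,"wx":0,"wy":0,"wz":0,"claw":0},
])

```text
time: 31.5
ee_pos: [692.7, -80.6, 122.6]
tcp_rot: [-3.136, 0.002, -0.073]
ft_force: [-1.2, 0.8, 3.4]
grip_width: -0.0
gripper_force: 1.7
```

Emit:
send_rows([
  {"tx":0,"ty":0,"tz":-0.3,"wx":0,"wy":0,"wz":0,"claw":0},
  {"tx":0,"ty":0,"tz":-1.5,"wx":0,"wy":0,"wz":0,"claw":0},
  {"tx":0,"ty":0,"tz":-3,"wx":0,"wy":0,"wz":0,"claw":0},
  {"tx":0,"ty":0,"tz":-3.5,"wx":0,"wy":0,"wz":0,"claw":0},
  {"tx":-3,"ty":-2.5,"tz":0,"wx":0,"wy":0,"wz":0,"claw":0},
  {"tx":-3,"ty":-2.5,"tz":0,"wx":0,"wy":0,"wz":0,"claw":0},
  {"tx":-3,"ty":-2.5,"tz":0,"wx":0,"wy":0,"wz":0,"claw":0},
  {"tx":-3,"ty":-2.5,"tz":0,"wx":0,"wy":0,"wz":0,"claw":0},
  {"tx":-3,"ty":-2.5,"tz":0,"wx":0,"wy":0,"wz":0,"claw":0},
  {"tx":-3,"ty":-2.5,"tz":0,"wx":0,"wy":0,"wz":0,"claw":0},
  {"tx":0,"ty":0,"tz":0,"wx":0,"wy":0,"wz":0,"claw":0},
])

```text
time: 32.42
ee_pos: [521.4, 85.7, 206.7]
tcp_rot: [-3.134, 0.006, -0.067]
ft_force: [0.4, 2.0, -0.0]
grip_width: 0.2
gripper_force: 0.0
```

```bash
python3 - <<'E'
from m import *
meas(); o=observe(); print(o["ft_force"].round(1),np.abs(o["dq"]).max().round(3))
def cen(f):
    h=cv2.cvtColor(f["color"],cv2.COLOR_BGR2HSV); m=cv2.inRange(h,(50,100,70),(80,255,255))
    n,l,st,c=cv2.connectedComponentsWithStats(m); k=1+np.argsort(-st[1:,4])[:2]
    print([(c[i].round(1).tolist(),int(st[i,4])) for i in k])
t,s=grab_frame("top"),grab_frame("scene"); cen(t); cen(s)
a=cv2.imread("pics/scene0.png"); print("jar/tape/bin change",[float(cv2.absdiff(a[y0:y1,x0:x1],s["color"][y0:y1,x0:x1]).mean().round(1)) for x0,y0,x1,y1 in((375,225,415,265),(150,420,220,480))])
E
```

```text
bat world [586.9 -93.2] -0.068 | dock frame [-81.1 -19.6] 0.001 len 235.0 inl 100 100
[ 1.  -1.4  0.8] 0.082
[([388.4, 194.8], 116), ([352.6, 192.7], 29)]
[([323.9, 315.5], 251), ([358.3, 292.2], 53)]
jar/tape/bin change [5.4, 10.3]
```

Emit:
send_rows([
  {"tx":0,"ty":0,"tz":0,"wx":0,"wy":0,"wz":0,"claw":0},
  {"tx":0,"ty":0,"tz":0,"wx":0,"wy":0,"wz":0,"claw":0},
  {"tx":0,"ty":0,"tz":0,"wx":0,"wy":0,"wz":0,"claw":0},
])

```text
time: 32.82
ee_pos: [526.1, 79.5, 206.5]
tcp_rot: [-3.137, 0.003, -0.074]
ft_force: [0.1, 0.5, -0.3]
grip_width: -0.1
gripper_force: 0.0
```

```bash
python3 -c "
from plant import close_job; print(close_job())"
```

```text
the job is handed in; nothing more can be done
None
```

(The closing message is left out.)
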